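# Switch the bench supply to its high range and set the voltage

### The job

Get the school bench supply ready: with its voltage knob still at zero, use the orange flat screwdriver to turn the slotted range selector a quarter turn clockwise until it snaps over and the white end of its slot points at the orange dot, and put the screwdriver back upright in its rack. Then turn the voltage knob clockwise until its pointer stands at the red marker on the dial. Leave the red marker, the other screwdriver, the solder spool, the flux bottle and the multimeter where they are.

Things in the scene. Friction and masses are not known exactly. Their poses are not given: they have to be found in the camera images.
- psu: Bench power supply, a dark wedge case 200 mm deep (x), 280 mm wide (y), 50 mm high at its front (-x), 103 mm at its back, fixed on the bench. Its white panel slopes up from front to back by 0.26 rad (15 degrees): the panel's normal leans towards the front. All panel parts stand square to this slope. Origin: centre of its underside; z up.
- selector_center (a point): Centre of the range selector's black guard collar (inside diameter 31 mm, 7 mm high, fixed), level with its top. In it floats a brass rotor, diameter 25 mm, flush with the collar, lying up to 2 mm off centre each way; pushed sideways by the blade (4 N) it follows. Its sharp-edged slot runs right across, 3.5 mm wide, 6.5 mm deep. x: up the panel's slope; y: left; z: out of the panel.
- selector (a joint): Range selector, rad: 0 = low range (slot 0.785 rad from the collar's x towards its y, white end there), 1.571 = high (white end at the orange dot); grows clockwise seen from above the panel. Stops at both ends. Over-centre: 0.08 N m to start, then lighter; past about 1.1 rad it snaps on to the end by itself, let go earlier it may fall back. The blade has 0.15 rad of play either way.
- driver_tip (a point): Middle of the blade's end edge of the orange flat screwdriver. x: along the blade's 10 mm width; y: across its 2 mm thickness; z: along the screwdriver from tip to handle. The blade is parallel-sided for the last 8 mm, then widens into the shaft of 8 mm diameter. Tip to handle shoulder 75 mm, tip to top of handle 155 mm, mass about 0.11 kg.
- driver_grip (a point): Where to grip the orange screwdriver: on its axis, 122 mm from the tip. The handle is octagonal, 26 mm across flats, straight from 81 to 147 mm from the tip; flats face every 45 degrees counted from the x axis. Axes as driver_tip. It starts upright, blade down, in a hole of the rack, its shoulder on the rack's top.
- rack: Blue screwdriver rack, fixed: a plate 60 mm (x) by 160 mm (y), 8 mm thick, its top 90 mm above the bench, on two end legs. Two through holes of 17 mm diameter at y = -40 and +40 mm; each driver hangs in one by its handle's 26 mm shoulder, its tip then 15 mm above the bench. Either driver may be in either hole. Origin: centre of its underside.
- rack_hole_a (a point): Centre of the rack's hole at its y = -40 mm, at the top face.
- rack_hole_b (a point): Centre of the rack's hole at its y = +40 mm, at the top face.
- cross_driver_grip (a point): Blue-handled cross-head screwdriver, same size as the orange one, in the rack's other hole: this point lies on its axis, 122 mm from its tip. To be left alone.
- knob (a joint): Voltage knob, rad: 0 = zero volts (pointer to lower left, against its stop), grows clockwise seen from above the panel, up to 4.71. Turns with 0.04 N m of friction and stays where it is left.
- knob_grip (a point): On the voltage knob's axis, 20 mm above the panel. The knob is black and round, its grip 32 mm in diameter from 5 to 30 mm above the panel, with a skirt of 42 mm diameter, 5 mm high, below. x: towards its white pointer line; z: out of the panel along its axis.
- knob_pointer (a point): Outer end of the knob's white pointer line, on the edge of the skirt, 21 mm from the axis. Same axes as knob_grip.
- index (a joint): Angle of the red marker round the knob's axis, rad, counted just like knob: the pointer stands at the marker when both are equal. It moves only if pushed hard.
- index_tip (a point): Inner point of the red marker, a small wedge 2 mm high that lies flat on the panel from 23.5 to 33 mm from the knob's axis. x: outwards from the knob's axis; z: out of the panel.
- spool_center (a point): Black solder spool standing on the bench, diameter 54 mm, 40 mm high; this point is its centre.
- flux_center (a point): Small clear flux bottle with a black cap, diameter 32 mm, 105 mm high, standing; this point lies on its axis 50 mm up.
- meter_center (a point): Red multimeter lying on its back, 90 by 185 mm, about 40 mm high; this point is 18 mm up at its centre.
There are look-alikes about, which are no part of the job. What is shaped like the part that bears driver_tip but turquoise is not meant. There is more than one size of the rack; the job needs the smaller.

How it is judged (in metres and radians):
On the way, in this order (a step that is already met when the one before it is completed fails the run):
1. the selector is at its high range (over 1.4 rad) with the screwdriver's blade still in its slot, the knob still within 0.2 rad of zero (value of joint selector above 1.4 rad and distance between driver_tip and selector_center below 0.01 m and value of joint knob below 0.2 rad), for 0.1 s.
2. the orange screwdriver stands upright in a hole of the rack again, its shoulder down on the plate ((horizontal distance between driver_tip and rack_hole_a below 0.012 m or horizontal distance between driver_tip and rack_hole_b below 0.012 m) and height (world z) of driver_tip between 0.008 and 0.022 m and angle between driver_tip's own z axis and vertical below 0.15 rad), for 0.2 s.
3. the knob's pointer stands at the red marker (within 0.12 rad) (angle between the x axis of knob_pointer and the x axis of index_tip, either way round below 0.12 rad and distance between knob_pointer and index_tip below 0.012 m), for 0.2 s.
At the end, for the whole second after the job is handed in: The selector is at its high range (over 1.4 rad); the knob's pointer is within 0.12 rad of the red marker; the orange screwdriver hangs upright (within 0.15 rad) in a hole of the rack with its shoulder down on the plate, released and at rest (all of step 2 and all of step 3 and value of joint selector above 1.4 rad); the robot touches nothing.
It fails at once if the red marker is pushed round by more than 4 mm (distance of index_tip from where it was at the start of the episode above 0.004 m).
It fails at once if the other screwdriver is moved by more than 20 mm (distance of cross_driver_grip from where it was at the start of the episode above 0.02 m).
It fails at once if the solder spool is moved by more than 20 mm (distance of spool_center from where it was at the start of the episode above 0.02 m).
It fails at once if the flux bottle is moved by more than 20 mm (distance of flux_center from where it was at the start of the episode above 0.02 m).
It fails at once if the multimeter is moved by more than 20 mm (distance of meter_center from where it was at the start of the episode above 0.02 m).
It also fails if it takes over 67 s, if anything falls off the work surface, if the arm or the gripper's body presses on something with over 40 N, if the wrist force passes 120 N, or if a joint passes its speed limit or range.

### The arm

A 6-joint arm with a two-finger parallel gripper is mounted at the origin on the work surface. World frame = base frame: x ahead of the robot, y to its left, z up, the work surface at z = 0. Lengths are in mm, angles in rad, forces in N, time in s.
With the tool pointing down it reaches from about 350 to 1000 mm from the base axis. Payload 7.1 kg.
Tool frame: the origin (TCP) lies on the centre line of the jaws, within the pads' length; the fingertips stand r.tips_ahead ahead of it and the grasp point (between the pads) lies 11 mm behind it (r.tips_ahead is the distance from the TCP to the fingertips, in mm); z points along the fingers, y is the line along which they close (so a half turn about z gives the same grasp; the last joint's range is limited). The gripper opens to 85 mm and grips with 20 to 120 N. Pads are 22 mm wide; open, the fingers measure 114 mm over their backs; the gripper's body (76 mm by 85 mm) begins 54 mm behind the grasp point. The pads swing forward as they close: fully open they stand 13 mm farther back than shut.
Start: joints at [1.246, 0.423, 1.63, -0, 1.089, -0.019], TCP at [188.128, 595.997, 239.319] pointing down, gripper open.
Joint ranges: [-3, 3], [-0.9, 2.11], [0.09, 2.58], [-1.31, 4.45], [0.11, 2.69], [-2.54, 2.54]. Speed limits (rad/s): [2.39, 2.39, 3.01, 3.14, 3.14, 3.14].

### API

Orientations are given as a rotation vector (axis times angle).
In Python, from plant import sense, vision, hand_in, r gives the robot as it stands.
- The arm moves only by the tool arm_command, never from a script. Its arguments are lists of equal length, an entry for each row: "claw": the finger opening in mm, from 0 to 85.4; "linear": the shift along the world's x, y, z in mm, a list of three; "delta_rot": the turn, a rotation vector about the world's x, y, z in rad, a list of three. A call has 1 to 5 rows; each row is the pose to reach, as a shift and turn from the pose commanded when the call began; what a row does not reach only later rows make up. A row lasts 1/12 s, in which the tool goes at most 41.7 mm and 7.16 degrees, less where a joint would pass 70% of its speed; a pose out of reach is approached as far as the arm can. A call with a gripper value outside its range is refused whole. The fingers move at their own pace and stop on an object; "squeeze" is the grip in N (left out, the last holds). Time passes only in rows, so rows that repeat a pose let the fingers close. It gives the time, the measured TCP pose, the force, the opening and the grip force at its end, in the units of the state.
- sense(): the state, without advancing time (a new reading comes with each control period).
- vision.snapshot(name): name is "scene" or "top" or "wrist"; returns (picture, depth): 420x560x3 uint8, red, green, blue; 420x560 float32, mm along the optical axis (not along the pixel's ray), 0 where there is no reading.
- vision.camera_model(name): a dict with "mtx" (3x3 intrinsics, pixels), "extrinsics" (4x4, takes a point from world to camera coordinates). Camera axes: x right, y up, looking along -z (the intrinsics and any distortion apply to the point x, -y, -z); pixel columns grow to the right and rows downward; lengths in mm; the calibration is good to about 2 mm. A picture is of the moment at which its call begins: read the wrist's pose just before it. camera_model takes no time and is no camera call; for the wrist camera it gives the pose at the moment of the call.
- hand_in(): hands the job in; it is judged then, once.
The state is a dict: "clock": time; "qpos": joint angles; "dq": joint speeds; "joint_efforts": joint torques, N m; "ee_pos": TCP position; "ee_rot": TCP orientation; "ft_force": force on the tool from outside, world axes, zero at the start; "moment": the same for the moment, N m; "opening": opening from 0.0 (shut) to 1.0 (fully open); "gripper_force": force on a finger pad.
Only numpy, scipy, OpenCV 4.12 (cv2) and the standard library are available. Lean on these libraries where they do the work, as an engineer would, in place of code of your own. Each camera call takes 0.05 s, during which the arm holds its last target. There are 200 camera calls.

## Working session

There is one attempt and no reset: what is moved stays moved. The work goes in short steps, Python scripts to look and compute and a tool call to move; the robot and the scene stay as the last step left them, time stands still between calls to the robot, and variables do not carry over. Pictures are saved under pics/ and viewed, at most 10 in all, crops included, and the job is handed in when it is done.

Besides the shell and the picture viewer there is one more tool, called as name(argument=value, ...) on one line, values as JSON. arm_command: Moves the arm, as the interface text tells. Its arguments: {"type":"object","properties":{"claw":{"type":"array"},"linear":{"type":"array"},"delta_rot":{"type":"array"},"squeeze":{"type":"number"}},"required":["claw","linear","delta_rot"]}

```bash
ls; mkdir -p pics; python3 - <<'E'
from plant import sense, vision, r
import numpy as np, cv2
s=sense(); print(s); print(r.tips_ahead)
for n in ("top","scene"):
    im,d=vision.snapshot(n); m=vision.camera_model(n)
    np.savez(f"pics/{n}0.npz",im=im,d=d,K=m["mtx"],E=m["extrinsics"])
    cv2.imwrite(f"pics/{n}0.png",im[:,:,::-1]); print(n,m)
E
```

```text
pics
{'clock': 0.0, 'qpos': array([ 1.24598655e+00,  4.23853843e-01,  1.63073198e+00, -9.70173858e-06,
        1.08863288e+00, -1.89927172e-02]), 'dq': array([ 9.67031207e-05, -7.22114604e-04, -1.39517439e-03, -8.30913851e-04,
        3.67209301e-04,  3.27553179e-04]), 'joint_efforts': array([ 3.25606248e-03, -5.57393754e+01, -2.81733978e+01,  1.77129996e-04,
        7.33194582e-03, -5.80313440e-05]), 'ee_pos': array([187.9620912 , 595.46953064, 238.52109009]), 'ee_rot': array([-4.78458330e-01, -3.10467088e+00,  2.51864502e-03]), 'ft_force': array([ 0.14044994, -0.28236225,  0.57487312]), 'moment': array([ 0.04789789, -0.00969595,  0.01321439]), 'gripper_force': 0.0, 'opening': 0.9988463581742439}
8.0
top {'mtx': array([[434.63614894,   0.        , 277.95304288],
       [  0.        , 434.63614894, 200.56743054],
       [  0.        ,   0.        ,   1.        ]]), 'extrinsics': array([[-9.72639077e-03, -9.99878339e-01, -1.21944091e-02,
        -2.77995216e+01],
       [ 9.82771455e-01, -1.18094817e-02,  1.84447293e-01,
        -5.10816112e+02],
       [-1.84568862e-01, -1.01903107e-02,  9.82766754e-01,
        -1.18476255e+03],
       [ 0.00000000e+00,  0.00000000e+00,  0.00000000e+00,
         1.00000000e+00]])}
scene {'mtx': array([[427.05723272,   0.        , 270.5538004 ],
       [  0.        , 427.05723272, 203.78534141],
       [  0.        ,   0.        ,   1.        ]]), 'extrinsics': array([[ 6.98142962e-02,  9.97557823e-01,  2.08677010e-03,
         2.73893746e+01],
       [-7.18288443e-01,  4.88177413e-02,  6.94030649e-01,
         2.72721630e+02],
       [ 6.92233831e-01, -4.99521642e-02,  7.19942431e-01,
        -1.48065907e+03],
       [ 0.00000000e+00,  0.00000000e+00,  0.00000000e+00,
         1.00000000e+00]])}
```

View pics/top0.png

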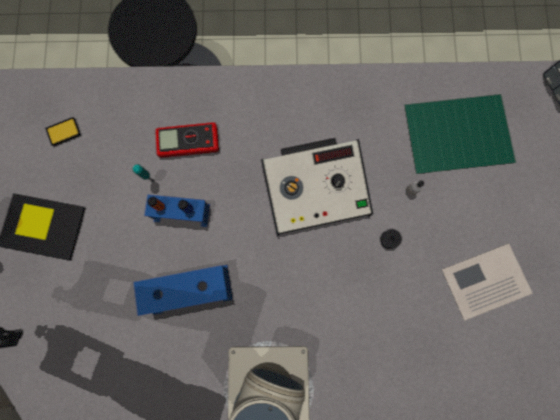

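View pics/scene0.png

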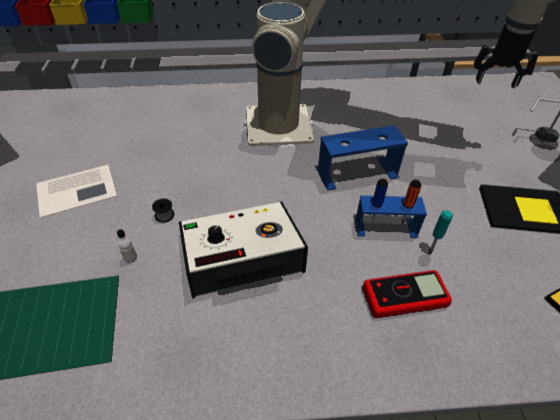

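```bash
cat > h.py <<'E'
import numpy as np, cv2
from scipy.spatial.transform import Rotation as R
from plant import sense, vision, r
def snap(n,f):
    s=sense(); m=vision.camera_model(n); im,d=vision.snapshot(n)
    np.savez(f"pics/{f}.npz",im=im,d=d,K=m["mtx"],E=m["extrinsics"],p=s["ee_pos"],q=s["ee_rot"]); return load(f)
def load(f): return dict(np.load(f"pics/{f}.npz"))
def ray(c,u,v):
    K,E=c["K"],c["E"]
    d=np.stack([(np.asarray(u,float)-K[0,2])/K[0,0],-(np.asarray(v,float)-K[1,2])/K[1,1],-np.ones(np.shape(u))],-1)
    return -E[:3,:3].T@E[:3,3], d@E[:3,:3]
def depthpt(c,u,v):
    o,d=ray(c,u,v); return o+d*c["d"][np.int_(v),np.int_(u)][...,None]
def onplane(c,u,v,p0,n=(0,0,1)):
    o,d=ray(c,u,v); n=np.asarray(n,float); return o+d*(((np.asarray(p0)-o)@n)/(d@n))[...,None]
def proj(c,P):
    q=np.asarray(P)@c["E"][:3,:3].T+c["E"][:3,3]
    return np.stack([c["K"][0,0]*q[...,0]/-q[...,2]+c["K"][0,2],-c["K"][1,1]*q[...,1]/-q[...,2]+c["K"][1,2]],-1)
E
python3 - <<'E'
from h import *
t=load("top0"); s=load("scene0")
a=cv2.resize(t["im"][185:235,135:220],(400,235),interpolation=3)
b=cv2.resize(s["im"][170:250,345:465],(400,267),interpolation=3)
c=cv2.resize(t["im"][135:240,258:378],(400,350),interpolation=3)
d=cv2.resize(s["im"][195:295,175:310],(400,296),interpolation=3)
P=np.zeros((600,800,3),np.uint8);P[:235,:400]=a;P[240:507,:400]=b;P[:296,400:]=d;P[300:600,400:]=c[:300]
cv2.imwrite("pics/crop1.png",P[:,:,::-1])
w=vision.camera_model("wrist");print(w)
S=sense();T=R.from_rotvec(S["ee_rot"]);E=w["extrinsics"]
print("cam in tool",T.inv().apply(-E[:3,:3].T@E[:3,3]-S["ee_pos"]),(T.inv().as_matrix()@E[:3,:3].T).round(3))
# panel plane: white pixels
im=t["im"].astype(int);m=(im.min(2)>170);m[:, :255]=0;m[:,380:]=0;m[:130]=0;m[245:]=0
v,u=np.nonzero(m);P=depthpt(t,u,v);c=P.mean(0);print(c,np.linalg.svd(P-c,full_matrices=False)[2][2])
rect=cv2.minAreaRect(np.stack([u,v],1).astype(np.float32));print(rect, onplane(t,*cv2.boxPoints(rect).T,c,np.linalg.svd(P-c,full_matrices=False)[2][2]))
for n,(u,v) in dict(or_=(157,205),bl=(186,207),flux=(419,184),spool=(390,239),rackr=(206,212)).items(): print(n,depthpt(t,u,v))
# rack blue at z~90
h=cv2.cvtColor(t["im"],cv2.COLOR_RGB2HSV);yy,xx=np.indices(h.shape[:2])
v,u=np.nonzero((h[...,0]>100)&(h[...,0]<125)&(h[...,1]>120)&(yy>185)&(yy<235)&(xx>135)&(xx<220))
P=depthpt(t,u,v);P=P[abs(P[:,2]-90)<6];print("rack",len(P),P[:,2].mean());rr=cv2.minAreaRect(P[:,:2].astype(np.float32));print(rr)
E
```

```text
{'mtx': array([[347.70183227,   0.        , 281.22540628],
       [  0.        , 347.70183227, 216.04845036],
       [  0.        ,   0.        ,   1.        ]]), 'extrinsics': array([[ 3.01552782e-01,  9.53449237e-01, -6.87163151e-04,
        -6.26081767e+02],
       [-9.11448951e-01,  2.88057411e-01, -2.93740937e-01,
         3.68046915e+01],
       [-2.79869130e-01,  8.92047107e-02,  9.55884820e-01,
        -3.79621862e+02],
       [ 0.00000000e+00,  0.00000000e+00,  0.00000000e+00,
         1.00000000e+00]])}
cam in tool [  75.96115988    1.67622334 -134.62678979] [[-0.     0.956  0.294]
 [ 1.     0.001 -0.   ]
 [-0.001  0.294 -0.956]]<stdin>:14: RuntimeWarning: Mean of empty slice.
  ret = um.true_divide(
Traceback (most recent call last):
IndexError: index 2 is out of bounds for axis 0 with size 0
```

View pics/crop1.png

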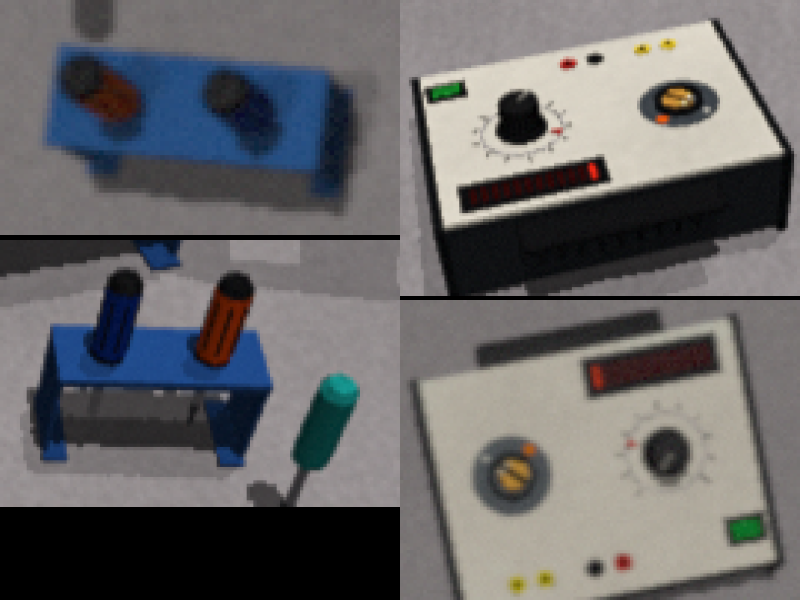

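```bash
python3 - <<'E'
from h import *
t=load("top0"); s=load("scene0")
im=t["im"].astype(int);m=(im.min(2)>140);m[:, :255]=0;m[:,380:]=0;m[:130]=0;m[245:]=0
v,u=np.nonzero(m);P=depthpt(t,u,v);c=np.median(P,0);k=np.linalg.norm(P-c,axis=1)<170;P=P[k];c=P.mean(0);n=np.linalg.svd(P-c,full_matrices=False)[2][2];print(len(P),c,n*np.sign(n[2]))
rect=cv2.minAreaRect(np.stack([u[k],v[k]],1).astype(np.float32));print(rect, onplane(t,*cv2.boxPoints(rect).T,c,n))
for nm,(u,v) in dict(sel=(258+113/3.33,135+175/3.33),knob=(258+265/3.33,135+155/3.33),mark=(258+230/3.33,135+143/3.33)).items(): print(nm,onplane(t,u,v,c,n))
for nm,(u,v) in dict(or_=(154,201),bl=(183,204),flux=(419,184),spool=(390,239)).items(): print(nm,depthpt(t,u,v))
h=cv2.cvtColor(t["im"],cv2.COLOR_RGB2HSV);yy,xx=np.indices(h.shape[:2])
v,u=np.nonzero((h[...,0]>100)&(h[...,0]<125)&(h[...,1]>120)&(yy>185)&(yy<235)&(xx>135)&(xx<220))
P=depthpt(t,u,v);P=P[abs(P[:,2]-90)<6];print("rack",len(P),P[:,2].mean());rr=cv2.minAreaRect(P[:,:2].astype(np.float32));print(rr)
E
```

```text
5187 [ 539.15371264 -139.55191326   73.75356567] [-0.25284882 -0.05069162  0.96617692]
((317.29638671875, 185.69378662109375), (73.91007232666016, 93.57694244384766), 78.17850494384766) [[ 617.09058601    3.63786777  101.66229413]
 [ 668.7634945  -250.72993195  101.83940214]
 [ 473.64206057 -293.58607211   48.52755862]
 [ 422.4000049   -35.62962227   48.65148774]]
sel [541.09211784 -72.86001117  77.75991704]
knob [ 557.18575354 -200.37405395   75.2814508 ]
mark [ 566.89239878 -170.99895666   79.3628826 ]
or_ [491.0708429  283.73572032 165.06457396]
bl [481.36466493 207.56499255 170.47653046]
flux [ 540.56108136 -416.16377332  105.6991971 ]
spool [ 399.31044718 -347.03019363   34.03982562]
rack 861 88.5074417441795
((486.28436279296875, 250.45452880859375), (157.37452697753906, 59.14192199707031), 83.70111083984375)
```

```bash
cat >> h.py <<'E'
def mv(p,M,s=None):
    "print move from measured pose to TCP p, rotation matrix M"
    s=s or sense(); d=np.asarray(p)-s["ee_pos"]; q=R.from_matrix(M)*R.from_rotvec(s["ee_rot"]).inv(); w=q.as_rotvec()
    print("lin",d.round(1),"rot",w.round(4),"rows",max(np.linalg.norm(d)/41.7,np.linalg.norm(w)/.125).round(1),"from",s["ee_pos"].round(1))
CAM=np.array([76,1.7,-134.6])
def lookpose(target,psi,elev,dist):
    a=np.pi/2-elev-.298; f=np.array([np.cos(psi),np.sin(psi),0]);z=np.sin(a)*f-np.cos(a)*np.array([0,0,1]);x=-np.cos(a)*f-np.sin(a)*np.array([0,0,1])
    M=np.stack([x,np.cross(z,x),z],1); v=np.cos(elev)*f-np.sin(elev)*np.array([0,0,1])
    return np.asarray(target)-dist*v-M@CAM, M
E
python3 - <<'E'
from h import *
p,M=lookpose((491,290,45),np.radians(20),np.radians(45),290); print(p,M.round(2)); mv(p,M)
E
```

```text
[421.22307328 262.79417342 166.72752387] [[-0.83 -0.34  0.44]
 [-0.3   0.94  0.16]
 [-0.47  0.   -0.88]]
lin [ 233.3 -332.8  -71.9] rot [ 0.0121 -0.496   0.642 ] rows 9.9 from [188.  595.6 238.6]
```

arm_command(claw=[85,85,85,85,85], linear=[[117,-166,0],[117,-166,0],[117,-166,0],[117,-166,0],[117,-166,0]], delta_rot=[[0.006,-0.248,0.321],[0.006,-0.248,0.321],[0.006,-0.248,0.321],[0.006,-0.248,0.321],[0.006,-0.248,0.321]])

```text
clock: 0.52
ee_pos: [304.5, 427.3, 238.5]
ee_rot: [-0.03, 2.897, 0.061]
ft_force: [0.6, 0.8, -0.4]
opening: 0.991
gripper_force: 0.0
```

arm_command(claw=[85,85,85,85,85], linear=[[116,-167,-72],[116,-167,-72],[116,-167,-72],[116,-167,-72],[116,-167,-72]], delta_rot=[[0.006,-0.248,0.321],[0.006,-0.248,0.321],[0.006,-0.248,0.321],[0.006,-0.248,0.321],[0.006,-0.248,0.321]])

```text
clock: 0.93
ee_pos: [415.9, 266.5, 168.7]
ee_rot: [-0.467, 2.619, 0.116]
ft_force: [0.2, 1.0, 0.7]
opening: 0.994
gripper_force: 0.0
```

```bash
python3 - <<'E'
from h import *
c=snap("wrist","w1"); print(c["p"],c["q"])
im=cv2.cvtColor(c["im"],cv2.COLOR_RGB2BGR)
u=proj(c,[[491,290,15],[491,290,90],[491,290,170]]);print(u)
a=u[0].astype(int); k=40
z=im[max(a[1]-k,0):a[1]+k,max(a[0]-k,0):a[0]+k]
P=np.zeros((600,800,3),np.uint8);P[:400,:533]=cv2.resize(im,(533,400));z=cv2.resize(z,(330,330),interpolation=3);P[270:,470:]=z
cv2.imwrite("pics/w1.png",P)
E
```

```text
[415.87877785 266.46568223 168.73713282] [-0.4668378   2.61852958  0.11608023]
[[274.73067439 192.52217062]
 [273.45045898 258.17924227]
 [271.35598396 365.59639753]]
```

View pics/w1.png

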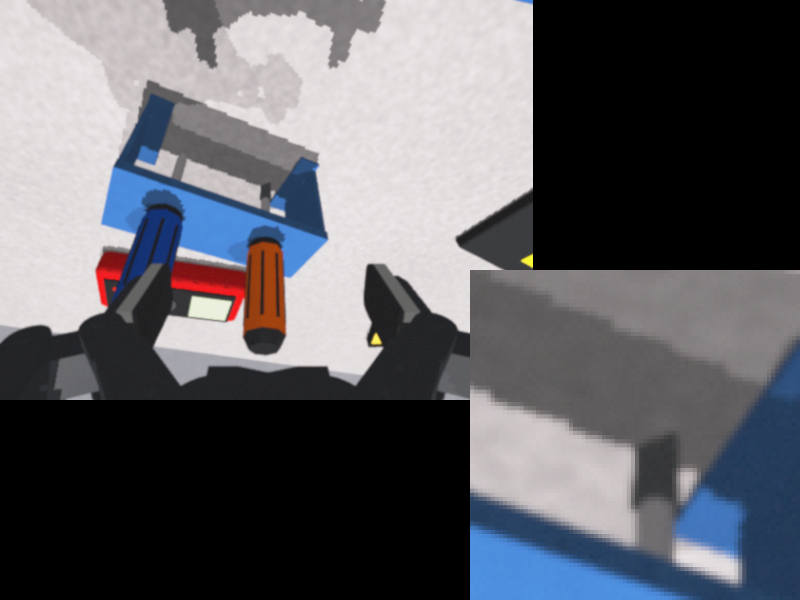

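```bash
python3 - <<'E'
from h import *
c=load("w1"); u=np.array([274.5,284.4]);v=np.array([193.9,191.5])
P=onplane(c,u,v,(0,0,15));d=P[1]-P[0];print(P,np.linalg.norm(d),"blade deg",np.degrees(np.arctan2(d[1],d[0])))
h=cv2.cvtColor(c["im"],cv2.COLOR_RGB2HSV)
m=((h[...,0]<16)&(h[...,1]>150)&(h[...,2]>60)).astype(np.uint8);n,l,st,ce=cv2.connectedComponentsWithStats(m)
xx=ce[:,0]; i=[k for k in range(1,n) if st[k,4]>300 and 240<xx[k]<310][0]; v,u=np.nonzero(l==i);print(st[i])
P=depthpt(c,u,v);print("pts",P.mean(0),P.min(0),P.max(0))
# front face points: silhouette centre rays -> axis via rows
o,dd=ray(c,np.array([0.]),np.array([0.]))
for z in (100,120,140):
    k=abs(P[:,2]-z)<4; Q=P[k]; cam=o[:2]; w=Q[:,:2].mean(0)-cam; e=w/np.linalg.norm(w); lat=Q[:,:2]@np.array([-e[1],e[0]]); dep=(Q[:,:2]@e)
    print(z,k.sum(), "axis", (np.array([-e[1],e[0]])*(lat.min()+lat.max())/2+e*(np.percentile(dep,3)+13.4)).round(1), np.ptp(lat).round(1))
# normals of facets
from scipy.spatial import cKDTree
print([ (a, dep) for a,dep in []])
# rack plate top rectangle
mb=((h[...,0]>98)&(h[...,0]<125)&(h[...,1]>110));vv,uu=np.nonzero(mb);B=depthpt(c,uu,vv);B=B[abs(B[:,2]-90)<2.5];rr=cv2.minAreaRect(B[:,:2].astype(np.float32));print("rack",len(B),B[:,2].mean(),rr)
# facet angles: yaw-only normal fit of depth normals on handle, histogram
D=c["d"];X=depthpt(c,*np.meshgrid(np.arange(560),np.arange(420)));
g1=np.roll(X,-2,1)-np.roll(X,2,1);g2=np.roll(X,-4,0)-np.roll(X,4,0);N=np.cross(g1,g2);N/=np.linalg.norm(N,axis=2,keepdims=True)+1e-9
me=cv2.erode((l==i).astype(np.uint8),np.ones((3,3)))>0;n_=N[me];a=np.degrees(np.arctan2(n_[:,1],n_[:,0]));print(np.histogram(a%180,bins=36,range=(0,180)))
E
```

```text
[[492.6370969  290.3552919   15.        ]
 [486.83475662 297.79041821  15.        ]] 9.43123830200228 blade deg 127.96832264110111
[ 179  253  120   98 4403]
pts [527.47637514 288.01349311 104.11844196] [294.13286788 223.77776667   1.10665532] [729.93100693 331.31609053 252.7178664 ]
100 285 axis [490.2 293.4] 24.8
120 349 axis [490.3 292.7] 26.5
140 386 axis [497.3 271.9] 71.3
[]
rack 10180 90.29488826887531 ((484.9838562011719, 253.936767578125), (159.44949340820312, 60.982574462890625), 83.97745513916016)
(array([121, 120, 133, 126, 124,  99, 107, 107, 131, 130, 157, 123,  80,
        55,  18,  15,  11,  19,  28,   1,   0,  71,   7,   0,   2,   3,
        61, 122,  76,  39,  31,  41,  64,  94, 104, 134]), array([  0.,   5.,  10.,  15.,  20.,  25.,  30.,  35.,  40.,  45.,  50.,
        55.,  60.,  65.,  70.,  75.,  80.,  85.,  90.,  95., 100., 105.,
       110., 115., 120., 125., 130., 135., 140., 145., 150., 155., 160.,
       165., 170., 175., 180.]))
```

```bash
cat >> h.py <<'E'
def down(ya):
    a=np.radians(ya);y=np.array([np.cos(a),np.sin(a),0]);z=np.array([0,0,-1.]);return np.stack([np.cross(y,z),y,z],1)
E
python3 - <<'E'
from h import *
print(down(173)@CAM)
mv((490,293.2,215),down(173)); print(sense()["qpos"])
E
```

```text
[-10.94939856 -75.22632964 134.6       ]
lin [71.5 33.  48.6] rot [-0.3942  0.3188  1.0817] rows 9.6 from [418.5 260.2 166.4]
[ 0.60445559  0.23546846  2.26058534 -0.60553838  0.21551847 -0.74537541]
```

arm_command(claw=[85,85,85,85,85], linear=[[-10,0,30],[-10,0,60],[-10,0,60],[-10,0,60],[-10,0,60]], delta_rot=[[-0.036,0.029,0.1],[-0.08,0.065,0.22],[-0.12,0.097,0.33],[-0.16,0.13,0.44],[-0.2,0.16,0.54]])

```text
clock: 1.4
ee_pos: [407.2, 268.9, 231.0]
ee_rot: [-0.956, 2.629, 0.075]
ft_force: [-0.4, 1.5, -0.0]
opening: 0.994
gripper_force: 0.0
```

```bash
python3 - <<'E'
from h import *
mv((490,293.2,215),down(173)); print(sense()["qpos"])
E
```

```text
lin [ 82.8  24.3 -16. ] rot [-0.2729  0.2269  0.7432] rows 6.6 from [407.2 268.9 231. ]
[ 0.57399802  0.1082664   2.14393557 -0.04742706  0.54396617 -1.65826938]
```

```bash
python3 - <<'E'
from h import *
M=down(-7)
q=R.from_matrix(M)*R.from_rotvec(sense()["ee_rot"]).inv();print(q.as_rotvec())
# split: level at current yaw first
m=R.from_rotvec(sense()["ee_rot"]).as_matrix();ya=np.degrees(np.arctan2(m[1,1],m[0,1]));print(ya)
mv((450,285,231),down(ya))
E
```

```text
[ 0.28416366  0.341764   -2.36107595]
129.32650095594454
lin [42.8 16.1 -0. ] rot [-0.165   0.305  -0.0113] rows 2.8 from [407.2 268.9 231. ]
```

arm_command(claw=[85,85,85,85], linear=[[43,16,0],[43,16,0],[43,16,0],[43,16,0]], delta_rot=[[-0.165,0.305,-0.011],[-0.165,0.305,-0.011],[-0.165,0.305,-0.011],[-0.165,0.305,-0.011]])

```text
clock: 1.73
ee_pos: [453.4, 285.9, 229.7]
ee_rot: [1.05, -2.96, 0.004]
ft_force: [-0.2, -0.6, 0.4]
opening: 0.995
gripper_force: 0.0
```

arm_command(claw=[85,85,85,85,85], linear=[[0,0,0],[0,0,0],[0,0,0],[0,0,0],[0,0,0]], delta_rot=[[0,0,-0.12],[0,0,-0.24],[0,0,-0.36],[0,0,-0.48],[0,0,-0.6]])

```text
clock: 2.15
ee_pos: [449.3, 284.0, 228.7]
ee_rot: [-0.121, 3.139, -0.003]
ft_force: [-0.0, 0.6, -0.5]
opening: 0.997
gripper_force: 0.0
```

arm_command(claw=[85,85,85,85,85], linear=[[0,0,0],[0,0,0],[0,0,0],[0,0,0],[0,0,0]], delta_rot=[[0,0,-0.12],[0,0,-0.24],[0,0,-0.36],[0,0,-0.48],[0,0,-0.6]])

```text
clock: 2.57
ee_pos: [449.2, 284.0, 228.8]
ee_rot: [-0.812, -3.034, 0.002]
ft_force: [-0.6, 0.4, -0.4]
opening: 0.997
gripper_force: 0.0
```

arm_command(claw=[85,85,85,85,85], linear=[[0,0,0],[0,0,0],[0,0,0],[0,0,0],[0,0,0]], delta_rot=[[0,0,-0.12],[0,0,-0.24],[0,0,-0.36],[0,0,-0.48],[0,0,-0.6]])

```text
clock: 2.98
ee_pos: [449.2, 284.0, 228.8]
ee_rot: [-1.672, -2.658, 0.001]
ft_force: [0.2, 0.4, -0.5]
opening: 0.992
gripper_force: 0.0
```

arm_command(claw=[85,85,85,85,85], linear=[[10,2,0],[20,4,0],[30,6,0],[40,8,0],[40,8,0]], delta_rot=[[0,0,-0.12],[0,0,-0.24],[0,0,-0.36],[0,0,-0.48],[0,0,-0.58]])

```text
clock: 3.4
ee_pos: [491.0, 292.5, 229.0]
ee_rot: [-2.363, -2.068, -0.003]
ft_force: [0.2, 0.2, 0.7]
opening: 0.991
gripper_force: 0.0
```

```bash
python3 - <<'E'
from h import *
mv((490,293.2,126),down(-7)); print(sense()["qpos"])
E
```

```text
lin [  -1.     0.7 -103. ] rot [-0.0023  0.0004  0.0104] rows 2.5 from [491.  292.5 229. ]
[0.51555566 0.35697505 1.7598466  0.00205059 1.0232582  0.64710727]
```

arm_command(claw=[85,85,85,85,85], linear=[[-1,1,-30],[-1,1,-60],[-1,1,-90],[-1,1,-103],[-1,1,-103]], delta_rot=[[0,0,0.01],[0,0,0.01],[0,0,0.01],[0,0,0.01],[0,0,0.01]])

```text
clock: 3.82
ee_pos: [486.1, 291.8, 122.8]
ee_rot: [-2.344, -2.086, 0.01]
ft_force: [-1.1, -0.0, 0.5]
opening: 0.992
gripper_force: 0.0
```

arm_command(claw=[20,20,20,20,20], linear=[[0,0,0],[0,0,0],[0,0,0],[0,0,0],[0,0,0]], delta_rot=[[0,0,0],[0,0,0],[0,0,0],[0,0,0],[0,0,0]], squeeze=80)

```text
clock: 4.23
ee_pos: [490.1, 293.8, 127.6]
ee_rot: [-2.346, -2.087, -0.003]
ft_force: [-0.6, -2.0, 16.8]
opening: 0.298
gripper_force: 79.1
```

arm_command(claw=[20,20,20,20,20], linear=[[0,0,0],[0,0,0],[0,0,0],[0,0,0],[0,0,0]], delta_rot=[[0,0,0],[0,0,0],[0,0,0],[0,0,0],[0,0,0]])

```text
clock: 4.65
ee_pos: [490.1, 293.9, 127.7]
ee_rot: [-2.346, -2.087, -0.002]
ft_force: [-0.9, -0.7, 6.6]
opening: 0.297
gripper_force: 77.9
```

```bash
python3 - <<'E'
from h import *
mv((490,293.2,126),down(-7)); s=sense();print(s["opening"]*85.4,s["gripper_force"])
c=snap("wrist","w2");cv2.imwrite("pics/w2.png",c["im"][:,:,::-1])
print(proj(c,[[490,293,15],[490,293,90]]))
E
```

```text
lin [-0.1 -0.7 -1.7] rot [-0.0023 -0.0001 -0.0056] rows 0.0 from [490.1 293.9 127.7]
25.338652920634242 77.89855867624283
[[282.21409286 218.73160645]
 [282.63035172 260.14631055]]
```

```bash
cat >> h.py <<'E'
YAW=.2
def panel(yaw=YAW,t=.26):
    c,s=np.cos,np.sin
    px=np.array([c(t)*c(yaw),c(t)*s(yaw),s(t)]);py=np.array([-s(yaw),c(yaw),0]);return px,py,np.cross(px,py)
def selM(turn=0,yaw=YAW):
    "tool orientation, turned clockwise by turn"
    px,py,n=panel(yaw); return R.from_rotvec(-turn*n).as_matrix()@np.stack([-px,py,-n],1)
L=112.7
E
python3 - <<'E'
from h import *
px,py,n=panel(); print(n)
p=np.array([541,-73,78])+n*(60+L); mv(p,selM()); s=sense()
w=(R.from_matrix(selM())*R.from_rotvec(s["ee_rot"]).inv()).as_rotvec(); print(np.linalg.norm(w),w/4,(p-s["ee_pos"]-[0,0,175])/4)
E
```

```text
[-0.25195606 -0.05107402  0.96638998]
lin [   7.4 -375.7  117.2] rot [-0.2065 -0.2251  1.8752] rows 15.2 from [490.1 293.9 127.7]
1.8998954029904316 [-0.05161954 -0.05627986  0.46879437] [  1.85343895 -93.91911163 -14.454203  ]
```

arm_command(claw=[20,20,20,20,20], linear=[[0,0,20],[0,0,60],[0,0,100],[0,0,140],[0,0,175]], delta_rot=[[0,0,0],[0,0,0],[0,0,0],[0,0,0],[0,0,0]])

```text
clock: 5.12
ee_pos: [489.4, 293.4, 304.2]
ee_rot: [-2.346, -2.087, -0.001]
ft_force: [0.8, -0.1, -1.4]
opening: 0.295
gripper_force: 85.8
```

arm_command(claw=[20,20,20,20,20], linear=[[0,-19,0],[0,-38,0],[1,-57,0],[2,-76,0],[2,-94,0]], delta_rot=[[-0.01,-0.011,0.094],[-0.021,-0.023,0.188],[-0.031,-0.034,0.281],[-0.041,-0.045,0.375],[-0.052,-0.056,0.469]])

```text
clock: 5.53
ee_pos: [491.2, 198.5, 301.7]
ee_rot: [1.749, 2.52, 0.01]
ft_force: [0.4, -0.2, -1.6]
opening: 0.291
gripper_force: 85.8
```

arm_command(claw=[20,20,20,20,20], linear=[[0,-19,0],[0,-38,0],[1,-57,0],[2,-76,0],[2,-94,0]], delta_rot=[[-0.01,-0.011,0.094],[-0.021,-0.023,0.188],[-0.031,-0.034,0.281],[-0.041,-0.045,0.375],[-0.052,-0.056,0.469]])

```text
clock: 5.95
ee_pos: [493.2, 104.5, 301.6]
ee_rot: [1.088, 2.791, 0.019]
ft_force: [0.0, -0.6, -1.0]
opening: 0.29
gripper_force: 85.8
```

arm_command(claw=[20,20,20,20,20], linear=[[0,-19,-5],[0,-38,-10],[1,-57,-15],[2,-76,-20],[2,-94,-29]], delta_rot=[[-0.01,-0.011,0.094],[-0.021,-0.023,0.188],[-0.031,-0.034,0.281],[-0.041,-0.045,0.375],[-0.052,-0.056,0.469]])

```text
clock: 6.37
ee_pos: [495.7, 10.5, 273.2]
ee_rot: [0.395, 2.903, 0.027]
ft_force: [1.2, -0.1, -1.5]
opening: 0.295
gripper_force: 85.8
```

arm_command(claw=[20,20,20,20,20], linear=[[0,-19,-5],[0,-38,-10],[1,-57,-15],[2,-76,-20],[2,-94,-29]], delta_rot=[[-0.01,-0.011,0.094],[-0.021,-0.023,0.188],[-0.031,-0.034,0.281],[-0.041,-0.045,0.375],[-0.052,-0.056,0.469]])

```text
clock: 6.78
ee_pos: [497.7, -83.7, 244.2]
ee_rot: [-0.295, 2.863, 0.032]
ft_force: [-0.2, 1.1, -1.8]
opening: 0.294
gripper_force: 85.8
```

arm_command(claw=[20,20], linear=[[0,0,0],[0,0,0]], delta_rot=[[0,0,0],[0,0,0]])

```text
clock: 6.95
ee_pos: [496.8, -83.4, 243.1]
ee_rot: [-0.283, 2.868, 0.033]
ft_force: [-0.2, 0.6, -0.8]
opening: 0.292
gripper_force: 85.8
```

```bash
python3 - <<'E'
from h import *
px,py,n=panel()
c=snap("wrist","w3"); print(c["p"],c["q"])
mv(np.array([541,-73,78])+n*(60+L),selM())
M=R.from_rotvec(c["q"]).as_matrix(); tip=c["p"]+M@[0,0,L]; u=proj(c,[tip,tip-M@[0,0,8],[541,-73,78]]);print(tip,u)
im=c["im"][:,:,::-1]
a=((u[0]+u[2])/2).astype(int)
P=np.zeros((600,800,3),np.uint8);P[:300,:400]=cv2.resize(im,(400,300));k=60
z=im[a[1]-k:a[1]+k,a[0]-k:a[0]+k];P[120:,320:]=cv2.resize(z,(480,480),interpolation=3);print("crop origin",a-k)
cv2.imwrite("pics/w3.png",P)
E
```

```text
[496.7875219  -83.39417288 243.1077796 ] [-0.28311748  2.8679468   0.0333219 ]
lin [0.4 1.  1.4] rot [0.0024 0.0017 0.0031] rows 0.0 from [497.1 -82.8 243.5]
[525.313896   -78.00343998 134.21114981] [[278.48883643 214.63998106]
 [278.40836427 217.85750236]
 [281.16059061 197.29046457]]
crop origin [219 145]
```

View pics/w3.png

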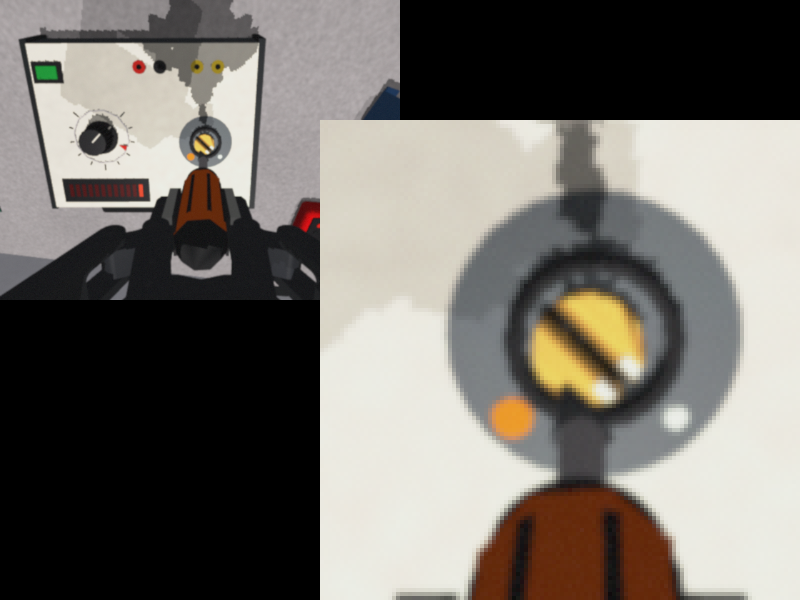

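```bash
cat >> h.py <<'E'
def brass(c,roi):
    h=cv2.cvtColor(c["im"],cv2.COLOR_RGB2HSV);x0,y0,x1,y1=roi;m=np.zeros(h.shape[:2],np.uint8)
    m[y0:y1,x0:x1]=((h[...,0]>15)&(h[...,0]<32)&(h[...,1]>90)&(h[...,2]>100))[y0:y1,x0:x1]
    n,l,st,ce=cv2.connectedComponentsWithStats(m); return m,[(st[i].tolist(),ce[i].round(2).tolist()) for i in range(1,n) if st[i,4]>15]
E
python3 - <<'E'
from h import *
c=load("w3"); px,py,n=panel()
m,b=brass(c,(265,180,310,225));print(b)
pts=np.argwhere(m)[:,::-1].astype(np.float32);hull=cv2.convexHull(pts);print("ellipse",cv2.fitEllipse(hull))
# panel plane from wrist depth
im=c["im"].astype(int);w=(im.min(2)>190)&(c["d"]>200)&(c["d"]<450);v,u=np.nonzero(w);P=depthpt(c,u,v);q=np.median(P,0);P=P[np.abs((P-q)@n)<8];q=P.mean(0);nn=np.linalg.svd(P-q,full_matrices=False)[2][2];nn*=np.sign(nn[2]);print(len(P),q,nn,"tilt,yaw",np.arccos(nn[2]),np.arctan2(-nn[1],-nn[0]))
t=np.array([539.15,-139.55,73.75]);print("top-plane offset",(q-t)@n)
e=cv2.fitEllipse(hull)[0];S=onplane(c,e[0],e[1],q+7*nn,nn);print("sel",S)
M=R.from_rotvec(c["q"]).as_matrix();print("tip rel sel in panel",[(c["p"]+M@[0,0,L]-S)@a for a in(px,py,n)])
# edges of panel for yaw
t=load("top0");im=t["im"]
for r0 in (150,185,190,192,194,196,200,204,206,208,212):print(r0,c["im"][r0,262:310,:].mean(1).astype(int).tolist()) if r0>190 else None
E
```

```text
[([278, 187, 22, 20, 265], [289.6, 195.44]), ([271, 195, 19, 22, 220], [279.07, 205.84]), ([265, 215, 7, 9, 44], [267.39, 219.09])]
ellipse ((281.44110107421875, 206.10531616210938), (27.403104782104492, 44.59560775756836), 37.895992279052734)
33921 [ 541.24399616 -141.50512626   76.22149623] [-0.2528434  -0.05127601  0.9661475 ] tilt,yaw 0.26094154761905003 0.20008402064254022
top-plane offset 1.9606903288847932
sel [544.29518572 -72.06948319  87.95040521]
tip rel sel in panel [np.float64(-7.224217632081716), np.float64(-2.0446725889440165), np.float64(49.791441909779934)]
192 [122, 125, 122, 110, 77, 46, 40, 44, 57, 77, 93, 91, 66, 47, 40, 54, 80, 109, 138, 160, 173, 179, 182, 181, 180, 179, 181, 181, 182, 180, 181, 175, 155, 113, 77, 72, 92, 116, 125, 125, 114, 90, 66, 55, 49, 40, 53, 89]
194 [126, 128, 123, 105, 64, 42, 45, 54, 81, 110, 116, 101, 76, 58, 43, 33, 38, 56, 80, 110, 138, 159, 173, 181, 182, 180, 180, 180, 179, 180, 182, 180, 172, 151, 114, 101, 94, 95, 112, 124, 126, 117, 94, 64, 54, 48, 54, 87]
196 [126, 126, 121, 98, 60, 44, 46, 58, 88, 119, 128, 130, 125, 106, 82,
[... 579 characters left out ...]
 84, 70, 50, 48, 52, 59, 87]
206 [128, 128, 126, 112, 81, 55, 49, 48, 51, 91, 141, 173, 181, 181, 180, 180, 179, 181, 179, 179, 175, 164, 145, 119, 95, 74, 58, 40, 32, 48, 89, 148, 205, 227, 233, 229, 215, 180, 136, 117, 96, 57, 39, 41, 48, 52, 67, 101]
208 [128, 129, 128, 120, 98, 64, 50, 48, 41, 48, 88, 140, 173, 182, 181, 182, 180, 180, 179, 181, 182, 180, 176, 166, 149, 122, 102, 87, 61, 40, 41, 70, 113, 168, 210, 220, 203, 149, 100, 84, 56, 34, 35, 46, 51, 62, 88, 115]
212 [128, 129, 129, 131, 129, 127, 110, 77, 54, 50, 44, 38, 47, 71, 98, 118, 117, 94, 67, 73, 105, 138, 165, 179, 191, 214, 230, 232, 228, 209, 161, 116, 92, 75, 68, 55, 49, 39, 32, 30, 43, 51, 56, 73, 102, 124, 131, 132]
```

arm_command(claw=[20,20,20,20,20], linear=[[4,1,-12],[8,3,-24],[10.7,3.8,-34.3],[10.7,3.8,-34.3],[10.7,3.8,-34.3]], delta_rot=[[0,0,0],[0.002,0.002,0.003],[0.002,0.002,0.003],[0.002,0.002,0.003],[0.002,0.002,0.003]])

```text
clock: 7.42
ee_pos: [507.9, -78.0, 208.8]
ee_rot: [-0.293, 2.869, 0.038]
ft_force: [0.1, -0.3, -0.7]
opening: 0.298
gripper_force: 85.8
```

```bash
python3 - <<'E'
from h import *
px,py,n=panel()
c=snap("wrist","w4"); M=R.from_rotvec(c["q"]).as_matrix(); print(c["p"],M.T@np.stack([-px,py,-n],1))
tip=c["p"]+M@[0,0,L]; u=proj(c,[tip]);print(tip,u)
im=c["im"][:,:,::-1];a=np.array([284,210]);k=38
z=im[a[1]-k:a[1]+k,a[0]-k:a[0]+k];z=cv2.resize(z,(600,600),interpolation=2);print("crop origin",a-k,"scale",600/76)
cv2.imwrite("pics/w4.png",z)
E
```

```text
[507.86316291 -78.01730138 208.7876746 ] [[ 9.99992680e-01 -3.65076983e-03 -1.14548544e-03]
 [ 3.65014338e-03  9.99993188e-01 -5.48505528e-04]
 [ 1.14748010e-03  5.44320327e-04  9.99999194e-01]]
[536.1239169  -72.22597035  99.84236599] [[278.46537229 214.63947566]]
crop origin [246 172] scale 7.894736842105263
```

View pics/w4.png

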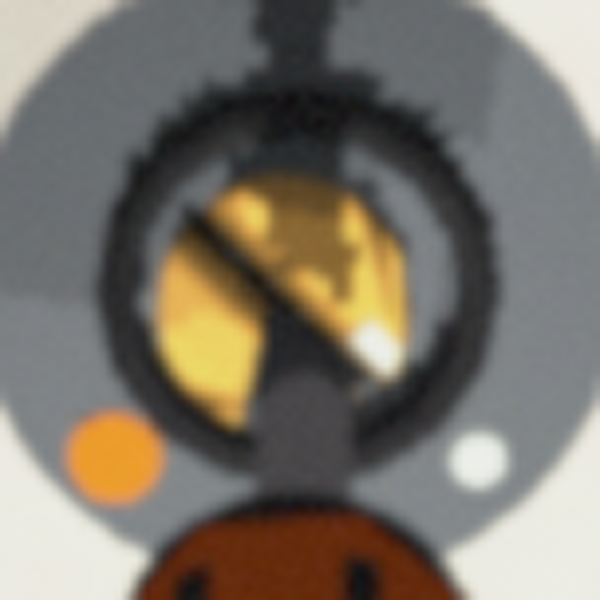

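```bash
cat >> h.py <<'E'
def rel(c,tip,slot,h,q=np.array([541.24,-141.5,76.22])):
    px,py,n=panel(); T=onplane(c,*tip,q+(7+h)*n,n);S=onplane(c,*slot,q+7*n,n); d=S-T
    x,y=d@px,d@py; print("px",x.round(2),"py",y.round(2),"across",((x-y)/2**.5).round(2),"along",((x+y)/2**.5).round(2)); return x*px+y*py
E
python3 - <<'E'
from h import *
c=load("w4"); px,py,n=panel(); d=rel(c,(285.0,211.9),(282.0,210.1),13.6); print(d, d-10*n); print(n)
E
```

```text
px 2.53 py -2.18 across 3.33 along 0.25
[ 2.82880721 -1.64612397  0.6505251 ] [ 5.34836778 -1.13538376 -9.01337468]
[-0.25195606 -0.05107402  0.96638998]
```

arm_command(claw=[20,20,20,20], linear=[[2.8,-1.6,0.6],[5.1,-1.2,-8],[5.1,-1.2,-8],[5.1,-1.2,-8]], delta_rot=[[0,0,0],[0,0,0],[0,0,0],[0,0,0]])

```text
clock: 7.8
ee_pos: [513.0, -80.0, 200.7]
ee_rot: [-0.292, 2.869, 0.037]
ft_force: [-0.4, -0.4, -1.3]
opening: 0.293
gripper_force: 85.8
```

```bash
python3 - <<'E'
from h import *
px,py,n=panel()
c=snap("wrist","w5"); M=R.from_rotvec(c["q"]).as_matrix(); print(c["p"])
tip=c["p"]+M@[0,0,L]; print(tip,proj(c,[tip]),"h",(tip-[541.24,-141.5,76.22])@n-7)
im=c["im"][:,:,::-1];a=np.array([284,210]);k=30
z=im[a[1]-k:a[1]+k,a[0]-k:a[0]+k];z=cv2.resize(z,(600,600),interpolation=2);print("crop origin",a-k)
cv2.imwrite("pics/w5.png",z)
E
```

```text
[512.97751714 -79.96069102 200.66277867]
[541.2828799  -74.20532256  91.7271455 ] [[278.46676737 214.59911561]] h 4.538136369276767
crop origin [254 180]
```

View pics/w5.png

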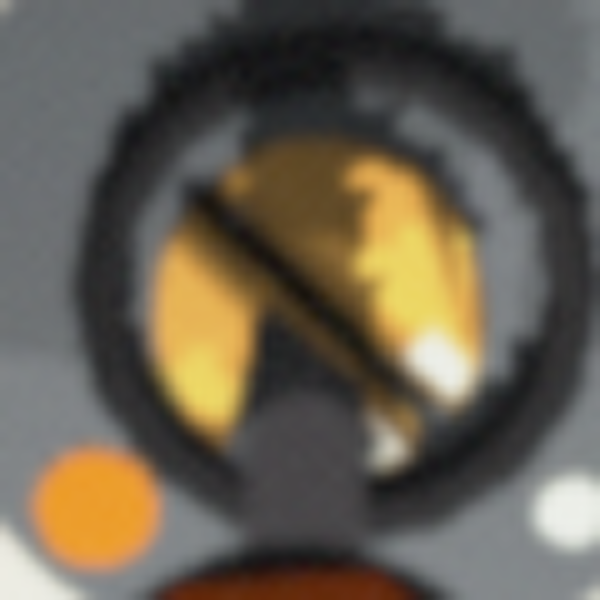

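```bash
python3 - <<'E'
from h import *
c=load("w5"); px,py,n=panel()
for h in(2.5,4.5): d=rel(c,(284.5,216.),(285.7,210.9),h); print(d)
for v in range(200,222,2): print(v,c["im"][v,268:306].mean(1).astype(int).tolist())
E
```

```text
px -3.26 py 0.91 across -2.95 along -1.66
[-3.27001396  0.26760777 -0.83841103]
px -2.65 py 0.93 across -2.53 along -1.21
[-2.69363926  0.4069212  -0.68077654]
200 [75, 94, 104, 95, 63, 41, 23, 25, 42, 58, 63, 64, 66, 69, 69, 71, 72, 69, 71, 70, 70, 78, 104, 142, 163, 167, 165, 155, 127, 92, 72, 71, 85, 109, 124, 129, 123, 108]
202 [99, 108, 107, 95, 79, 63, 51, 34, 30, 33, 38, 46, 54, 64, 67, 70, 72, 75, 74, 73, 71, 82, 121, 158, 167, 170, 174, 172, 159, 126, 103, 101, 90, 80, 102, 124, 130, 127]
204 [105, 115, 122, 128, 116, 98, 80, 66, 52, 37, 27, 23, 31, 47, 59, 70, 80, 86, 92, 95, 92, 102, 136, 167, 174, 177, 181, 183, 176, 157, 135, 144, 148, 122, 122, 130, 130, 129]
206 [109, 128, 149, 161, 153, 137, 117, 100, 81, 65, 57, 43, 31, 21, 29, 45, 62, 73, 80, 89, 103, 134, 167, 178, 180, 183, 182, 182, 182, 173, 153, 149, 156, 136, 128, 131, 132, 129]
208 [111, 137, 157, 163, 165, 163, 155, 139, 121, 100, 83, 73, 61, 50, 30, 21, 30, 44, 62, 71, 81, 99, 114, 137, 166, 181, 183, 184, 183, 178, 167, 157, 159, 141, 125, 129, 129, 126]
210 [116, 142, 163, 165, 165, 166, 166, 162, 155, 14
[... 308 characters left out ...]
 122]
214 [87, 133, 160, 167, 170, 173, 174, 172, 168, 163, 141, 84, 40, 38, 37, 40, 43, 53, 56, 49, 39, 26, 35, 63, 95, 127, 168, 206, 227, 230, 223, 205, 181, 158, 134, 127, 113, 81]
216 [57, 97, 142, 170, 179, 182, 182, 176, 168, 155, 119, 68, 43, 40, 40, 36, 38, 42, 44, 50, 55, 46, 35, 37, 51, 82, 135, 193, 223, 233, 234, 231, 215, 177, 141, 125, 106, 67]
218 [38, 55, 100, 150, 177, 183, 183, 182, 176, 157, 102, 57, 39, 44, 43, 48, 46, 47, 41, 40, 39, 44, 47, 49, 43, 45, 62, 94, 137, 185, 218, 222, 196, 139, 89, 69, 58, 40]
220 [47, 40, 53, 91, 138, 169, 178, 181, 172, 137, 83, 51, 55, 61, 65, 66, 69, 70, 67, 62, 54, 50, 66, 79, 71, 74, 80, 77, 81, 105, 127, 126, 100, 70, 50, 39, 31, 31]
```

arm_command(claw=[20,20,20], linear=[[-2.3,0.15,-2.6],[-2.3,0.15,-2.6],[-2.3,0.15,-2.6]], delta_rot=[[0,0,0],[0,0,0],[0,0,0]])

```text
clock: 8.1
ee_pos: [510.5, -79.8, 198.3]
ee_rot: [-0.292, 2.868, 0.037]
ft_force: [-0.6, 0.0, -1.7]
opening: 0.291
gripper_force: 85.8
```

```bash
python3 - <<'E'
from h import *
c=snap("wrist","w6");print(c["p"],sense()["ft_force"])
for v in range(200,226,2): print(v,c["im"][v,268:306].mean(1).astype(int).tolist())
E
```

```text
[510.51534646 -79.78754957 198.30482192] [ 1.00006094 -0.02091137 -1.41867668]
200 [49, 58, 73, 93, 103, 108, 108, 105, 94, 76, 67, 68, 71, 71, 69, 67, 65, 67, 69, 69, 72, 79, 93, 105, 92, 77, 69, 65, 69, 91, 117, 127, 128, 124, 109, 78, 60, 59]
202 [60, 79, 90, 81, 65, 58, 64, 81, 98, 100, 80, 69, 71, 72, 76, 81, 85, 84, 82, 80, 75, 85, 121, 157, 159, 153, 132, 96, 70, 70, 90, 112, 125, 130, 129, 118, 94, 68]
204 [87, 102, 95, 63, 45, 24, 23, 47, 62, 68, 66, 69, 76, 83, 90, 97, 97, 98, 93, 88, 77, 90, 129, 161, 168, 169, 166, 140, 101, 72, 75, 94, 119, 127, 128, 126, 115, 91]
206 [108, 111, 97, 76, 60, 49, 38, 31, 32, 41, 53, 65, 74, 84, 90, 95, 97, 97, 97, 95, 97, 111, 132, 145, 160, 175, 180, 169, 137, 106, 100, 91, 83, 101, 122, 129, 127, 123]
208 [112, 123, 124, 110, 94, 77, 63, 49, 39, 38, 45, 51, 54, 62, 73, 82, 91, 96, 98, 99, 98, 97, 101, 124, 158, 179, 183, 179, 164, 137, 137, 141, 119, 115, 128, 132, 130, 124]
210 [124, 147, 158, 152, 136, 118, 98, 81, 63, 54, 49, 38, 34, 39, 52, 63, 72, 78, 84, 94, 98, 98, 108, 141, 175, 183, 184, 183, 175, 154, 145, 157, 149, 134, 131, 1
[... 562 characters left out ...]

218 [127, 164, 177, 176, 177, 180, 181, 181, 178, 159, 105, 59, 42, 40, 41, 45, 48, 48, 45, 39, 41, 50, 70, 95, 122, 155, 188, 219, 229, 225, 207, 186, 167, 140, 131, 121, 97, 69]
220 [101, 148, 177, 185, 183, 182, 183, 182, 172, 140, 90, 55, 55, 60, 65, 69, 71, 71, 68, 60, 54, 46, 45, 49, 77, 130, 188, 223, 233, 234, 232, 221, 189, 144, 127, 112, 69, 41]
222 [54, 100, 148, 178, 183, 184, 184, 180, 165, 121, 83, 74, 69, 72, 73, 71, 71, 72, 72, 72, 68, 63, 56, 49, 42, 60, 95, 145, 196, 223, 227, 213, 164, 104, 83, 82, 54, 31]
224 [41, 54, 92, 139, 171, 180, 182, 179, 160, 117, 87, 75, 72, 73, 73, 72, 72, 73, 72, 71, 74, 71, 64, 60, 66, 76, 70, 79, 107, 138, 147, 132, 100, 62, 42, 34, 30, 40]
```

arm_command(claw=[20,20,20,20], linear=[[0.25,0.05,-1],[0.5,0.1,-2],[0.75,0.15,-3],[0.75,0.15,-3]], delta_rot=[[0,0,0],[0,0,0],[0,0,0],[0,0,0]])

```text
clock: 8.48
ee_pos: [511.6, -79.6, 195.2]
ee_rot: [-0.293, 2.868, 0.037]
ft_force: [-0.0, 0.6, -0.9]
opening: 0.297
gripper_force: 85.8
```

arm_command(claw=[20,20,20], linear=[[0.25,0.05,-1],[0.25,0.05,-1],[0.25,0.05,-1]], delta_rot=[[0,0,0],[0,0,0],[0,0,0]])

```text
clock: 8.73
ee_pos: [511.8, -79.6, 194.4]
ee_rot: [-0.293, 2.868, 0.037]
ft_force: [-0.0, -0.6, -1.4]
opening: 0.294
gripper_force: 85.8
```

arm_command(claw=[20,20,20], linear=[[0.25,0.05,-1],[0.25,0.05,-1],[0.25,0.05,-1]], delta_rot=[[0,0,0],[0,0,0],[0,0,0]])

```text
clock: 8.98
ee_pos: [512.1, -79.6, 193.4]
ee_rot: [-0.293, 2.868, 0.037]
ft_force: [-0.8, -0.6, -1.5]
opening: 0.294
gripper_force: 85.8
```

arm_command(claw=[20,20,20], linear=[[0.25,0.05,-1],[0.25,0.05,-1],[0.25,0.05,-1]], delta_rot=[[0,0,0],[0,0,0],[0,0,0]])

```text
clock: 9.23
ee_pos: [512.4, -79.5, 192.4]
ee_rot: [-0.293, 2.868, 0.037]
ft_force: [-0.0, 0.7, -2.1]
opening: 0.292
gripper_force: 85.8
```

arm_command(claw=[20,20,20], linear=[[0.25,0.05,-1],[0.25,0.05,-1],[0.25,0.05,-1]], delta_rot=[[0,0,0],[0,0,0],[0,0,0]])

```text
clock: 9.48
ee_pos: [512.8, -79.5, 191.7]
ee_rot: [-0.293, 2.867, 0.037]
ft_force: [-1.8, -0.0, 2.6]
opening: 0.294
gripper_force: 86.6
```

```bash
python3 - <<'E'
from h import *
c=snap("wrist","w7");print(c["p"],sense()["ft_force"])
im=c["im"][:,:,::-1];a=np.array([284,210]);k=30
cv2.imwrite("pics/w7.png",cv2.resize(im[a[1]-k:a[1]+k,a[0]-k:a[0]+k],(600,600),interpolation=2))
E
```

```text
[512.80659281 -79.49805928 191.74398746] [-1.58045781  0.08765366  2.62285542]
```

View pics/w7.png

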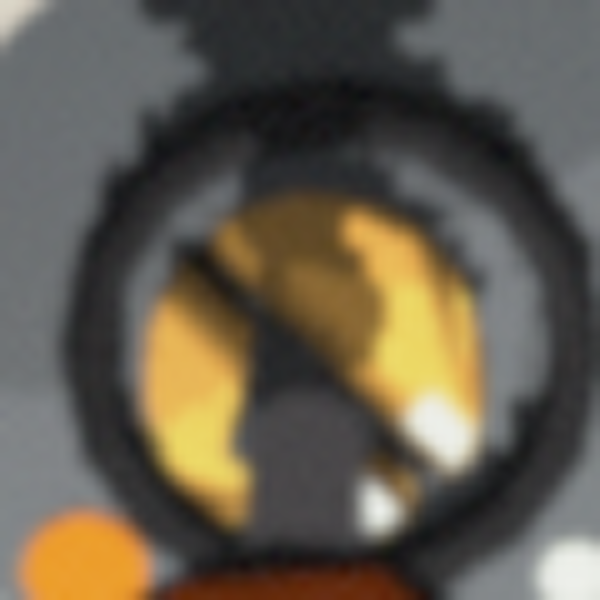

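arm_command(claw=[20,20,20,20], linear=[[0,0,0],[0,0,0],[0,0,0],[0,0,0]], delta_rot=[[0.025,0.005,-0.097],[0.05,0.01,-0.193],[0.076,0.015,-0.29],[0.076,0.015,-0.29]], squeeze=110)

```text
clock: 9.87
ee_pos: [512.4, -79.3, 191.6]
ee_rot: [0.145, 2.885, 0.094]
ft_force: [-3.0, 1.5, 5.4]
opening: 0.287
gripper_force: 107.1
```

```bash
python3 - <<'E'
from h import *
c=snap("wrist","w8");s=sense();px,py,n=panel();print(c["p"],s["ft_force"],s["moment"],"Mn",s["moment"]@n)
im=c["im"][:,:,::-1];h=cv2.cvtColor(c["im"],cv2.COLOR_RGB2HSV)
# white slot-end mark and dots
w=(c["im"].min(2)>150).astype(np.uint8);o=((h[...,0]>8)&(h[...,0]<20)&(h[...,1]>170)&(h[...,2]>180)).astype(np.uint8)
for nm,m in(("white",w),("orange",o)):
    m=m.copy();m[:175]=0;m[255:]=0;m[:,:240]=0;m[:,330:]=0
    N,l,st,ce=cv2.connectedComponentsWithStats(m);print(nm,[(st[i,4],ce[i].round(1).tolist()) for i in range(1,N) if st[i,4]>8])
E
```

```text
[512.4493998  -79.28235402 191.6485632 ] [-2.42592801  1.95980922  4.85724771] [0.39572202 0.53948972 0.14688674] Mn 0.014691402133676257
white [(np.int32(719), [246.1, 221.7]), (np.int32(224), [323.5, 182.9]), (np.int32(30), [298.7, 218.0]), (np.int32(400), [321.1, 243.8]), (np.int32(32), [293.2, 227.3]), (np.int32(63), [316.9, 228.1])]
orange [(np.int32(9), [266.9, 238.4])]
```

arm_command(claw=[20,20,20,20,20], linear=[[0,0,0],[0,0,0],[0,0,0],[0,0,0],[0,0,0]], delta_rot=[[0.025,0.005,-0.097],[0.05,0.01,-0.193],[0.076,0.015,-0.29],[0.101,0.02,-0.386],[0.126,0.026,-0.483]])

```text
clock: 10.33
ee_pos: [512.1, -79.0, 191.5]
ee_rot: [0.857, 2.78, 0.183]
ft_force: [-3.9, 2.4, 5.5]
opening: 0.287
gripper_force: 107.5
```

```bash
python3 - <<'E'
from h import *
c=snap("wrist","w9");s=sense();px,py,n=panel();f=s["ft_force"];print(c["p"],[f@a for a in(px,py,n)],"Mn",s["moment"]@n)
w=(c["im"].min(2)>150).astype(np.uint8)
m=w.copy();m[:175]=0;m[255:]=0;m[:,:240]=0;m[:,330:]=0
N,l,st,ce=cv2.connectedComponentsWithStats(m);print([(st[i,4],ce[i].round(1).tolist()) for i in range(1,N) if st[i,4]>8])
E
```

```text
[512.07856569 -78.99139655 191.52391704] [np.float64(-1.8959754139670688), np.float64(2.778235705318981), np.float64(7.752032713158617)] Mn 0.09998432592012818
[(np.int32(688), [322.1, 222.4]), (np.int32(433), [246.8, 240.5]), (np.int32(62), [320.2, 211.0]), (np.int32(24), [298.6, 215.9]), (np.int32(22), [294.0, 225.5])]
```

arm_command(claw=[20,20,20,20,20], linear=[[0,0,0],[0,0,0],[0,0,0],[0,0,0],[0,0,0]], delta_rot=[[0.025,0.005,-0.097],[0.05,0.01,-0.193],[0.076,0.015,-0.29],[0.101,0.02,-0.386],[0.126,0.026,-0.483]])

```text
clock: 10.8
ee_pos: [511.9, -78.8, 191.4]
ee_rot: [1.536, 2.51, 0.263]
ft_force: [-4.0, 3.3, 6.7]
opening: 0.29
gripper_force: 107.1
```

arm_command(claw=[20,20,20,20], linear=[[0,0,0],[0,0,0],[0,0,0],[0,0,0]], delta_rot=[[0.025,0.005,-0.097],[0.053,0.011,-0.203],[0.053,0.011,-0.203],[0.053,0.011,-0.203]])

```text
clock: 11.13
ee_pos: [512.2, -78.9, 191.5]
ee_rot: [1.795, 2.352, 0.292]
ft_force: [-2.3, 2.5, 5.9]
opening: 0.284
gripper_force: 106.9
```

```bash
python3 - <<'E'
from h import *
c=snap("wrist","w10");s=sense();px,py,n=panel();f=s["ft_force"];print(c["p"],[f@a for a in(px,py,n)],"Mn",s["moment"]@n)
w=(c["im"].min(2)>150).astype(np.uint8)
m=w.copy();m[:175]=0;m[255:]=0;m[:,:240]=0;m[:,330:]=0
N,l,st,ce=cv2.connectedComponentsWithStats(m);print([(st[i,4],ce[i].round(1).tolist()) for i in range(1,N) if st[i,4]>8])
M=R.from_rotvec(c["q"]).as_matrix();M0=selM();print("turn",np.arctan2(M[:,1]@px,M[:,1]@py), M[:,2]@-n)
im=c["im"][:,:,::-1];a=np.array([284,212]);k=50
cv2.imwrite("pics/w10.png",cv2.resize(im[a[1]-k:a[1]+k,a[0]-k:a[0]+k],(600,600),interpolation=2))
E
```

```text
[512.22674688 -78.90438955 191.53830024] [np.float64(-0.7095017137456172), np.float64(3.6170981248296945), np.float64(5.441050705756167)] Mn 0.040739712408181195
[(np.int32(125), [244.3, 180.3]), (np.int32(848), [322.1, 221.4]), (np.int32(58), [309.5, 186.9]), (np.int32(29), [295.7, 219.7]), (np.int32(346), [247.5, 244.6])]
turn 1.5041166132796724 0.9999975988847302
```

View pics/w10.png

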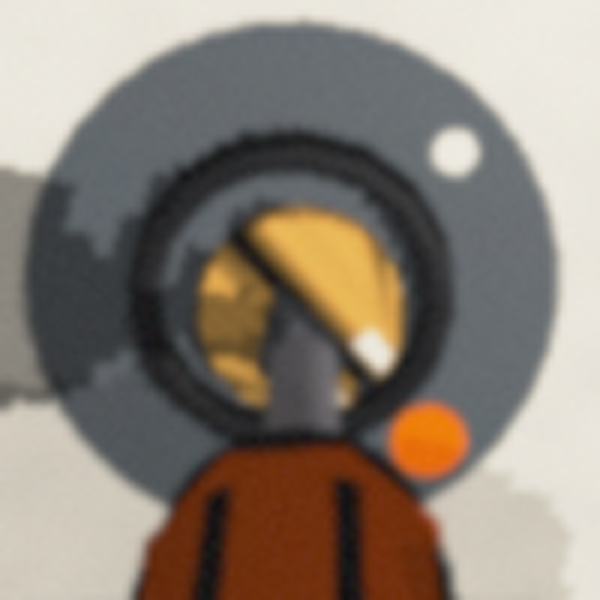

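arm_command(claw=[20,20,20,20,20], linear=[[-2.5,-0.5,9.7],[-7.6,-1.5,29],[-15.1,-3,58],[-22.7,-4.6,87],[-28,-5,112]], delta_rot=[[0,0,0],[0,0,0],[0,0,0],[0,0,0],[0,0,0]])

```text
clock: 11.6
ee_pos: [483.9, -84.8, 305.3]
ee_rot: [1.794, 2.35, 0.29]
ft_force: [1.1, -0.5, -1.7]
opening: 0.287
gripper_force: 108.0
```

```bash
python3 - <<'E'
from h import *
s=sense();M=R.from_rotvec([-2.346,-2.087,-.002]).as_matrix();mv((490.1,293.9,304),M)
w=(R.from_matrix(M)*R.from_rotvec(s["ee_rot"]).inv()).as_rotvec();print(w,s["qpos"])
E
```

```text
lin [  6.2 378.7  -1.3] rot [ 0.      0.2617 -0.3809] rows 9.1 from [483.9 -84.8 305.3]
[ 1.41794926e-05  2.61732545e-01 -3.80920249e-01] [-0.26661935  0.04115308  1.99415649  0.15034148  0.87887338 -0.616067  ]
```

arm_command(claw=[20,20,20,20,20], linear=[[1,38,5],[1,76,10],[2,114,10],[3,152,10],[3,189,10]], delta_rot=[[0,0.026,-0.038],[0,0.052,-0.076],[0,0.079,-0.114],[0,0.105,-0.152],[0,0.131,-0.19]])

```text
clock: 12.02
ee_pos: [487.5, 105.9, 314.4]
ee_rot: [2.079, 2.235, 0.152]
ft_force: [0.8, -0.6, -2.1]
opening: 0.286
gripper_force: 107.8
```

arm_command(claw=[20,20,20,20,20], linear=[[1,38,0],[1,76,0],[2,114,0],[3,152,0],[3,190,0]], delta_rot=[[0,0.026,-0.038],[0,0.052,-0.076],[0,0.079,-0.114],[0,0.105,-0.152],[0,0.131,-0.19]])

```text
clock: 12.43
ee_pos: [490.4, 296.3, 313.9]
ee_rot: [-2.346, -2.086, -0.002]
ft_force: [0.2, -0.4, -0.8]
opening: 0.289
gripper_force: 107.7
```

arm_command(claw=[20,20,20], linear=[[0,0,-30],[0,0,-40],[0,0,-40]], delta_rot=[[0,0,0],[0,0,0],[0,0,0]])

```text
clock: 12.68
ee_pos: [488.6, 293.4, 270.4]
ee_rot: [-2.344, -2.087, 0.008]
ft_force: [0.1, -0.3, -2.2]
opening: 0.287
gripper_force: 108.0
```

```bash
python3 - <<'E'
from h import *
M=R.from_rotvec([-2.346,-2.087,-.002]).as_matrix();mv((490.1,293.9,127.7),M)
E
```

```text
lin [   1.5    0.5 -142.7] rot [ 0.0028 -0.0056 -0.0009] rows 3.4 from [488.6 293.4 270.4]
```

arm_command(claw=[20,20,20,20], linear=[[1,0.5,-30],[1,0.5,-55],[1,0.5,-55],[1,0.5,-55]], delta_rot=[[0,0,0],[0,0,0],[0,0,0],[0,0,0]])

```text
clock: 13.02
ee_pos: [491.3, 293.7, 218.6]
ee_rot: [-2.347, -2.084, 0.001]
ft_force: [0.4, -0.3, -2.0]
opening: 0.289
gripper_force: 108.0
```

```bash
python3 - <<'E'
from h import *
M=R.from_rotvec([-2.346,-2.087,-.002]).as_matrix();mv((490.1,293.9,127.7),M)
c=snap("wrist","w11");im=c["im"][:,:,::-1];a=np.array([284,215]);k=50
cv2.imwrite("pics/w11.png",cv2.resize(im[a[1]-k:a[1]+k,a[0]-k:a[0]+k],(600,600),interpolation=2))
E
```

```text
lin [ -1.2   0.2 -90.9] rot [ 0.0003 -0.002   0.0022] rows 2.2 from [491.3 293.7 218.6]
```

arm_command(claw=[20,20,20,20,20], linear=[[-1,0,-10],[-1,0,-20],[-1,0,-30],[-1,0,-40],[-1,0,-40]], delta_rot=[[0,0,0],[0,0,0],[0,0,0],[0,0,0],[0,0,0]])

```text
clock: 13.48
ee_pos: [489.3, 294.3, 176.1]
ee_rot: [-2.346, -2.084, 0.003]
ft_force: [-1.6, -0.7, -1.7]
opening: 0.284
gripper_force: 108.0
```

arm_command(claw=[20,20,20,20,20], linear=[[0,0,-15],[0,0,-30],[0,0,-42],[0,0,-48],[0,0,-48]], delta_rot=[[0,0,0],[0,0,0],[0,0,0],[0,0,0],[0,0,0]])

```text
clock: 13.9
ee_pos: [491.1, 295.6, 130.8]
ee_rot: [-2.347, -2.084, -0.004]
ft_force: [-0.8, 1.1, 0.1]
opening: 0.291
gripper_force: 108.0
```

arm_command(claw=[20,20], linear=[[0,0,0],[0,0,0]], delta_rot=[[0,0,0],[0,0,0]])

```text
clock: 14.07
ee_pos: [491.1, 295.5, 130.7]
ee_rot: [-2.347, -2.085, -0.005]
ft_force: [0.4, 0.6, 1.1]
opening: 0.286
gripper_force: 108.0
```

arm_command(claw=[20,20,20], linear=[[-1,-1.5,0],[-1,-1.5,-2.5],[-1,-1.5,-2.5]], delta_rot=[[0,0,0],[0,0,0],[0,0,0]])

```text
clock: 14.32
ee_pos: [490.2, 294.0, 130.6]
ee_rot: [-2.347, -2.085, -0.006]
ft_force: [-5.0, 0.0, 22.9]
opening: 0.285
gripper_force: 110.6
```

arm_command(claw=[20,20], linear=[[0,0,2],[0,0,2]], delta_rot=[[0,0,0],[0,0,0]])

```text
clock: 14.48
ee_pos: [489.7, 293.5, 130.6]
ee_rot: [-2.347, -2.085, -0.004]
ft_force: [-2.1, 1.4, 11.1]
opening: 0.285
gripper_force: 109.2
```

arm_command(claw=[60,70,80,85,85], linear=[[0,0,0],[0,0,0],[0,0,0],[0,0,0],[0,0,0]], delta_rot=[[0,0,0],[0,0,0],[0,0,0],[0,0,0],[0,0,0]])

```text
clock: 14.9
ee_pos: [489.5, 293.4, 129.6]
ee_rot: [-2.347, -2.085, -0.002]
ft_force: [-0.4, 0.2, 0.2]
opening: 0.975
gripper_force: 0.0
```

arm_command(claw=[85,85,85], linear=[[0,0,0],[0,0,0],[0,0,0]], delta_rot=[[0,0,0],[0,0,0],[0,0,0]])

```text
clock: 15.15
ee_pos: [489.6, 293.5, 129.9]
ee_rot: [-2.347, -2.085, -0.003]
ft_force: [0.6, 0.2, -0.1]
opening: 0.994
gripper_force: 0.0
```

arm_command(claw=[85,85,85,85,85], linear=[[0,0,20],[0,0,55],[0,0,90],[0,0,125],[0,0,150]], delta_rot=[[0,0,0],[0,0,0],[0,0,0],[0,0,0],[0,0,0]])

```text
clock: 15.57
ee_pos: [490.2, 293.9, 283.2]
ee_rot: [-2.347, -2.085, -0.007]
ft_force: [1.0, 1.2, 0.5]
opening: 1.001
gripper_force: 0.0
```

```bash
python3 - <<'E'
from h import *
c=snap("wrist","w12"); t=snap("top","top1"); s=snap("scene","scene1")
def om(c,roi):
    h=cv2.cvtColor(c["im"],cv2.COLOR_RGB2HSV);m=((h[...,0]<14)&(h[...,1]>150)&(h[...,2]>50)).astype(np.uint8);k=np.zeros_like(m);x0,y0,x1,y1=roi;k[y0:y1,x0:x1]=m[y0:y1,x0:x1];v,u=np.nonzero(k);return len(u),u.mean().round(1),v.mean().round(1),u.min(),u.max(),v.min(),v.max()
for f in("0","1"):
    print(om(load("top"+f),(140,185,220,230)),om(load("scene"+f),(345,170,440,235)))
# knob / marker in top and psu
print(sense()["ee_pos"],sense()["opening"])
E
```

```text
(55, np.float64(158.8), np.float64(205.6), np.int64(153), np.int64(163), np.int64(201), np.int64(209)) (181, np.float64(411.1), np.float64(196.1), np.int64(404), np.int64(419), np.int64(185), np.int64(207))
(59, np.float64(158.9), np.float64(206.1), np.int64(153), np.int64(163), np.int64(202), np.int64(210)) (176, np.float64(411.3), np.float64(195.6), np.int64(404), np.int64(419), np.int64(185), np.int64(206))
[490.69491106 294.15100442 282.41364596] 0.9961330603749199
```

```bash
cat >> h.py <<'E'
Q=np.array([541.24,-141.5,76.22])
def knobtop(c,lo=24,hi=36,near=(557,-200)):
    px,py,n=panel(); u,v=np.meshgrid(np.arange(560),np.arange(420)); P=depthpt(c,u,v); H=(P-Q)@n
    m=(H>lo)&(H<hi)&(np.hypot(P[...,0]-near[0],P[...,1]-near[1])<45)&(c["im"].max(2)<110)
    p=P[m];q=np.median(p,0);k=np.linalg.norm(p-q,axis=1)<22;p=p[k];X=np.stack([(p-Q)@a for a in(px,py,n)],1)
    (cx,cy),r_=cv2.minEnclosingCircle(X[:,:2].astype(np.float32));print("knob pts",len(p),"r",r_,"h",X[:,2].mean(),"panel xy",cx,cy,"mean",X[:,:2].mean(0));return Q+cx*px+cy*py
E
python3 - <<'E'
from h import *
px,py,n=panel();c=load("w3");k=knobtop(c);print(k)
p=k+n*125;mv(p,selM(.8));s=sense();w=(R.from_matrix(selM(.8))*R.from_rotvec(s["ee_rot"]).inv()).as_rotvec();print(p,w/3,(p-s["ee_pos"])/3)
E
```

```text
knob pts 1126 r 16.218908309936523 h 29.534109800768455 panel xy 7.03420877456665 -56.45204544067383 mean [  6.58615658 -55.83018899]
[ 559.11757576 -195.47625082   78.02835827]
lin [  36.9 -496.   -83.6] rot [-0.0994 -0.2565  1.0816] rows 12.1 from [490.7 294.2 282.4]
[ 527.62306867 -201.86050347  198.82710554] [-0.03314659 -0.08551365  0.36054336] [  12.30938587 -165.3371693   -27.86218014]
```

arm_command(claw=[85,85,85,85,85], linear=[[2,-33,0],[5,-66,0],[7,-99,0],[10,-132,0],[12,-165,0]], delta_rot=[[-0.007,-0.017,0.072],[-0.013,-0.034,0.144],[-0.02,-0.051,0.216],[-0.027,-0.068,0.288],[-0.033,-0.086,0.361]])

```text
clock: 16.13
ee_pos: [500.7, 127.0, 278.3]
ee_rot: [1.882, 2.417, 0.064]
ft_force: [1.6, 1.1, -0.0]
opening: 0.996
gripper_force: 0.0
```

arm_command(claw=[85,85,85,85,85], linear=[[2,-33,-8],[5,-66,-16],[7,-99,-24],[10,-132,-32],[12,-165,-40]], delta_rot=[[-0.007,-0.017,0.072],[-0.013,-0.034,0.144],[-0.02,-0.051,0.216],[-0.027,-0.068,0.288],[-0.033,-0.086,0.361]])

```text
clock: 16.55
ee_pos: [512.5, -37.9, 238.2]
ee_rot: [1.379, 2.645, 0.124]
ft_force: [0.6, -0.3, -0.3]
opening: 0.997
gripper_force: 0.0
```

arm_command(claw=[85,85,85,85,85], linear=[[2,-33,-8],[5,-66,-16],[7,-99,-24],[10,-132,-32],[13,-166,-44]], delta_rot=[[-0.007,-0.017,0.072],[-0.013,-0.034,0.144],[-0.02,-0.051,0.216],[-0.027,-0.068,0.288],[-0.033,-0.086,0.361]])

```text
clock: 16.97
ee_pos: [525.7, -203.5, 194.7]
ee_rot: [0.854, 2.778, 0.177]
ft_force: [1.3, 0.2, -0.4]
opening: 0.992
gripper_force: 0.0
```

arm_command(claw=[85,85,85], linear=[[0,0,0],[0,0,0],[0,0,0]], delta_rot=[[0,0,0],[0,0,0],[0,0,0]])

```text
clock: 17.22
ee_pos: [525.5, -201.7, 194.7]
ee_rot: [0.863, 2.778, 0.178]
ft_force: [0.3, 0.5, 0.5]
opening: 0.994
gripper_force: 0.0
```

```bash
cat >> h.py <<'E'
def dial(c):
    px,py,n=panel(); k=knobtop(c); h=cv2.cvtColor(c["im"],cv2.COLOR_RGB2HSV)
    def pol(u,v,ht):
        P=onplane(c,u,v,Q+ht*n,n)-k; x,y=P@px,P@py; return np.hypot(x,y),np.arctan2(y,x)
    kn=lambda a:(np.radians(135)-a)%(2*np.pi)
    u,v=np.meshgrid(np.arange(560.),np.arange(420.))
    r2,a2=pol(u,v,2)
    m=((h[...,0]<8)|(h[...,0]>172))&(h[...,1]>130)&(h[...,2]>90)&(r2>20)&(r2<36);print("marker",m.sum(),r2[m].min(),r2[m].max(),"idx",np.median(kn(a2[m])),"c",u[m].mean(),v[m].mean())
    r5,a5=pol(u,v,5);m=(c["im"].min(2)>130)&(r5>14)&(r5<20.5);print("skirt line",m.sum(),"knob",np.sort(kn(a5[m]))[[0,len(a5[m])//2,-1]] if m.any() else None)
    r3,a3=pol(u,v,30);m=(c["im"].min(2)>130)&(r3<15);
    if m.any():
        x,y=r3[m]*np.cos(a3[m]),r3[m]*np.sin(a3[m]);print("top line",m.sum(),"r",r3[m].min(),r3[m].max(),"knob",np.median(kn(a3[m])))
        e=np.linalg.svd(np.stack([x-x.mean(),y-y.mean()],1),full_matrices=False)[2][0];e*=np.sign(e@[x.mean(),y.mean()]);print("  dir",kn(np.arctan2(e[1],e[0])))
    return k
E
python3 - <<'E'
from h import *
c=snap("wrist","w13");k=dial(c);px,py,n=panel();M=R.from_rotvec(c["q"]).as_matrix();print(k,c["p"],"axis err",[(c["p"]-k)@a for a in(px,py,n)])
im=c["im"][:,:,::-1];u=proj(c,[k])[0].astype(int);print(u);K=70
cv2.imwrite("pics/w13.png",cv2.resize(im[max(u[1]-K,0):u[1]+K,u[0]-K:u[0]+K],(600,600),interpolation=2))
E
```

```text
knob pts 1474 r 16.136272430419922 h 29.7244371762585 panel xy 7.228537559509277 -56.79207992553711 mean [  6.60764435 -56.42768213]
marker 46 24.949291568263817 31.904749480080454 idx 1.2363871209814332 c 318.2826086956522 204.7391304347826
skirt line 20 knob [0.78485756 1.39883096 2.04546934]
top line 60 r 0.4716314677341504 14.979591109709922 knob 6.032937936501407
  dir 6.036698231833624
[ 559.36918413 -195.77219767   78.07831643] [ 525.51202808 -201.66246534  194.74111683] axis err [np.float64(-3.206157794851208), np.float64(0.9535240638382634), np.float64(121.57311631441465)]
[282 216]
```

View pics/w13.png

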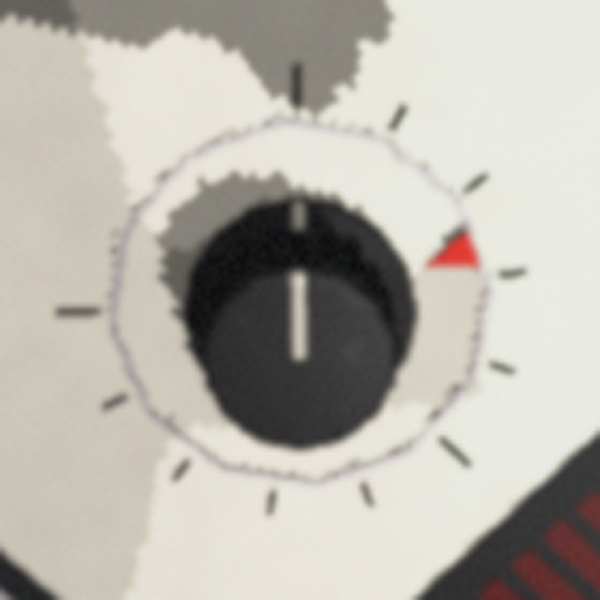

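```bash
python3 - <<'E'
from h import *
px,py,n=panel();s=sense();M=selM(.8);print((-2.6*M[:,1]-1.8*M[:,0]),-103.5*n,-1.24*n, -.62*n);mv(s["ee_pos"]-2.6*M[:,1]-1.8*M[:,0]-103.5*n,M)
E
```

```text
[ 0.03766182 -3.15814887 -0.15709004] [  26.07745187    5.28616119 -100.02136274] [ 0.31242551  0.06333179 -1.19832357] [ 0.15621276  0.03166589 -0.59916179]
lin [  26.1    2.1 -100.2] rot [ 0.0028 -0.001   0.0011] rows 2.5 from [ 525.9 -201.1  195.3]
```

arm_command(claw=[85,85,85,85,85], linear=[[0,-3,0],[6.5,-2,-25],[13,-0.5,-50],[19.6,1,-75],[26,2.1,-100]], delta_rot=[[0,0,0],[0,0,0],[0,0,0],[0,0,0],[0,0,0]])

```text
clock: 17.68
ee_pos: [553.4, -198.8, 95.8]
ee_rot: [0.856, 2.776, 0.177]
ft_force: [1.1, 0.2, 0.9]
opening: 0.996
gripper_force: 0.0
```

arm_command(claw=[60,50,45,42,42], linear=[[0,0,0],[0,0,0],[0,0,0],[0,0,0],[0,0,0]], delta_rot=[[0,0,0],[0,0,0],[0,0,0],[0,0,0],[0,0,0]], squeeze=30)

```text
clock: 18.1
ee_pos: [553.3, -200.4, 97.9]
ee_rot: [0.858, 2.774, 0.176]
ft_force: [-0.5, 0.2, -0.3]
opening: 0.491
gripper_force: 0.0
```

arm_command(claw=[38,34,30,26,26], linear=[[0,0,0],[0,0,0],[0,0,0],[0,0,0],[0,0,0]], delta_rot=[[0,0,0],[0,0,0],[0,0,0],[0,0,0],[0,0,0]])

```text
clock: 18.52
ee_pos: [553.9, -199.1, 98.1]
ee_rot: [0.858, 2.774, 0.179]
ft_force: [2.0, 10.2, 11.7]
opening: 0.359
gripper_force: 28.9
```

arm_command(claw=[26,26,26], linear=[[0,2,1.5],[0,2,1.5],[0,2,1.5]], delta_rot=[[0,0,0],[0,0,0],[0,0,0]])

```text
clock: 18.77
ee_pos: [553.9, -198.9, 98.4]
ee_rot: [0.858, 2.773, 0.175]
ft_force: [5.0, -1.6, -2.8]
opening: 0.358
gripper_force: 33.3
```

Balanced. Turn 1.24 rad clockwise.

arm_command(claw=[26,26,26,26,26], linear=[[0,0,0],[0,0,0],[0,0,0],[0,0,0],[0,0,0]], delta_rot=[[0.025,0.005,-0.097],[0.055,0.011,-0.21],[0.086,0.017,-0.33],[0.118,0.024,-0.454],[0.151,0.031,-0.58]])

```text
clock: 19.18
ee_pos: [554.2, -198.6, 98.5]
ee_rot: [1.66, 2.431, 0.27]
ft_force: [7.2, 1.5, -5.2]
opening: 0.359
gripper_force: 33.2
```

arm_command(claw=[26,26,26,26,26], linear=[[0,0,0],[0,0,0],[0,0,0],[0,0,0],[0,0,0]], delta_rot=[[0.025,0.005,-0.097],[0.055,0.011,-0.21],[0.086,0.017,-0.33],[0.118,0.024,-0.454],[0.151,0.031,-0.58]])

```text
clock: 19.6
ee_pos: [554.8, -198.6, 98.6]
ee_rot: [2.339, 1.877, 0.345]
ft_force: [9.1, 2.2, -5.0]
opening: 0.359
gripper_force: 33.1
```

arm_command(claw=[26,26,26], linear=[[0,0,0],[0,0,0],[0,0,0]], delta_rot=[[0.01,0.002,-0.038],[0.01,0.002,-0.038],[0.01,0.002,-0.038]])

```text
clock: 19.85
ee_pos: [554.8, -198.6, 98.6]
ee_rot: [2.374, 1.84, 0.349]
ft_force: [8.8, 1.9, -4.1]
opening: 0.357
gripper_force: 33.1
```

```bash
python3 - <<'E'
from h import *
px,py,n=panel();s=sense();M=R.from_rotvec(s["ee_rot"]).as_matrix();M0=R.from_rotvec([.858,2.773,.175]).as_matrix()
f=lambda M:np.arctan2(M[:,1]@px,M[:,1]@py);print("turned",f(M)-f(M0),s["ft_force"],s["moment"]@n,s["ee_pos"],s["qpos"])
E
```

```text
turned 1.2229656857281888 [ 8.78815775  1.89022189 -4.13259623] -0.06951659868974291 [ 554.7975049  -198.56502679   98.61186637] [-0.43860238  0.5096846   1.93715338  0.31584009  0.50383131 -0.44936831]
```

Release, back off along the normal, and measure the pointer against the marker.

arm_command(claw=[45,60,75,85,85], linear=[[0,0,0],[0,0,0],[0,0,0],[0,0,0],[0,0,0]], delta_rot=[[0,0,0],[0,0,0],[0,0,0],[0,0,0],[0,0,0]])

```text
clock: 20.27
ee_pos: [552.3, -198.1, 97.6]
ee_rot: [2.377, 1.844, 0.345]
ft_force: [-0.5, -0.5, 1.0]
opening: 0.995
gripper_force: 0.0
```

arm_command(claw=[85,85,85,85,85], linear=[[0,0,0],[-6.5,-1.3,25],[-13,-2.6,50],[-19.6,-4,75],[-26,-5.3,100]], delta_rot=[[0,0,0],[0,0,0],[0,0,0],[0,0,0],[0,0,0]])

```text
clock: 20.68
ee_pos: [525.9, -203.3, 198.3]
ee_rot: [2.377, 1.844, 0.345]
ft_force: [0.5, 0.1, 0.4]
opening: 0.993
gripper_force: 0.0
```

arm_command(claw=[85,85,85], linear=[[0,0,0],[0,0,0],[0,0,0]], delta_rot=[[0,0,0],[0,0,0],[0,0,0]])

```text
clock: 20.93
ee_pos: [526.3, -203.2, 197.3]
ee_rot: [2.376, 1.844, 0.345]
ft_force: [0.4, 0.1, -0.8]
opening: 0.995
gripper_force: 0.0
```

```bash
cat >> h.py <<'E'
def img(c,nm):
    "pointer on the top face: its image line meets the dial; compare direction with marker seen from dial centre"
    px,py,n=panel(); k=knobtop(c); u,v=np.meshgrid(np.arange(560.),np.arange(420.)); P=onplane(c,u,v,Q,n)
    x,y=(P-k)@px,(P-k)@py; im=c["im"].astype(int)
    kn=lambda a:(np.radians(135)-a)%(2*np.pi)
    # dial ring ellipse centre from ticks is hard; use marker/pointer as directions in panel frame
    P3=onplane(c,u,v,Q+30*n,n);x3,y3=(P3-k)@px,(P3-k)@py
    m=(im.min(2)>95)&(np.hypot(x3,y3)<17)
    N,l,st,ce=cv2.connectedComponentsWithStats(m.astype(np.uint8));i=[j for j in range(1,N) if st[j,4]>10]
    for j in i:
        g=l==j;X=np.stack([x3[g],y3[g]],1);mu=X.mean(0);s=np.linalg.svd(X-mu,full_matrices=False);e=s[2][0];e*=np.sign(e@mu);t=(X-mu)@e
        print(nm,"line",st[j,4],"dir",kn(np.arctan2(e[1],e[0])),"mean",mu,"inner end",mu+e*t.min(),"outer",mu+e*t.max(),s[1])
E
python3 - <<'E'
from h import *
for f in("w13","w14"):
    c=snap("wrist",f) if f=="w14" else load(f); print(f);dial(c);img(c,f)
im=c["im"];px,py,n=panel()
E
```

```text
w13
knob pts 1474 r 16.136272430419922 h 29.7244371762585 panel xy 7.228537559509277 -56.79207992553711 mean [  6.60764435 -56.42768213]
marker 46 24.949291568263817 31.904749480080454 idx 1.2363871209814332 c 318.2826086956522 204.7391304347826
skirt line 20 knob [0.78485756 1.39883096 2.04546934]
top line 60 r 0.4716314677341504 14.979591109709922 knob 6.032937936501407
  dir 6.036698231833624
knob pts 1474 r 16.136272430419922 h 29.7244371762585 panel xy 7.228537559509277 -56.79207992553711 mean [  6.60764435 -56.42768213]
w13 line 84 dir 0.004655029045446124 mean [-5.58282933  5.21323959] inner end [-0.53719267  0.12040772] outer [-10.62465713  10.30222697] [39.17624762  7.22732003]
w13 line 182 dir 1.5126096075712794 mean [ 8.63839584 -6.5862674 ] inner end [ -3.07765605 -19.75172905] outer [19.06444141  5.12959939] [146.82587367  61.98922227]
w14
knob pts 1497 r 16.49327850341797 h 29.629514060056284 panel xy 7.344847679138184 -57.34563064575195 mean [  7.64017846 -56.55948095]
marker 41 26.2488185184649 32.36079483437265 idx 1.2216544776825025 c 284.9512195121951 172.78048780487805
skirt line 25 knob [1.16783816 1.2528119  3.35439323]
top line 63 r 0.8816409278422326 14.995963283846034 knob 1.247994199769152
  dir 1.179722514178692
knob pts 1497 r 16.49327850341797 h 29.629514060056284 panel xy 7.344847679138184 -57.34563064575195 mean [  7.64017846 -56.55948095]
w14 line 84 dir 1.2332999634597108 mean [3.29787366 7.35574795] inner end [0.18469363 0.87629912] outer [ 6.37635626 13.76298118] [39.65587452  7.01944466]
w14 line 119 dir 5.275979581022687 mean [  3.07058543 -13.6285714 ] inner end [ 16.35763358 -10.63210098] outer [ -9.32973816 -16.42506933] [81.65718895 19.96606047]
w14 line 24 dir 0.8158482191040632 mean [-16.1385299    0.71736732] inner end [-16.27401556  -3.73069625] outer [-15.99728313   5.35457117] [12.75357684  1.9709207 ]
```

```bash
python3 - <<'E'
from h import *
px,py,n=panel()
for f in("w3","w13","w14"):
    c=load(f);u,v=np.meshgrid(np.arange(560.),np.arange(420.));P=onplane(c,u,v,Q+7*n,n);d=P-np.array([541.5,-72.5,87]);x,y=d@px,d@py;r_=np.hypot(x,y)
    h=cv2.cvtColor(c["im"],cv2.COLOR_RGB2HSV);w=(c["im"].min(2)>165)&(r_<13.5);o=(h[...,0]>5)&(h[...,0]<20)&(h[...,1]>200)&(h[...,2]>150)&(r_>15)&(r_<28)
    print(f,w.sum(),np.degrees(np.arctan2(y[w].mean(),x[w].mean())) if w.any() else 0,"dot",o.sum(),np.degrees(np.arctan2(y[o].mean(),x[o].mean())) if o.any() else 0)
E
```

```text
w3 28 53.44506774274816 dot 40 -41.95665116543339
w13 61 -23.652360407781927 dot 95 -45.2602564746854
w14 74 -27.875209348176515 dot 126 -40.886739846905726
```

```bash
python3 - <<'E'
from h import *
px,py,n=panel()
for f in("w3","w13","w14"):
    c=load(f);u,v=np.meshgrid(np.arange(560.),np.arange(420.));P=onplane(c,u,v,Q+7*n,n);d=P-np.array([541.5,-72.5,87]);x,y=d@px,d@py;r_=np.hypot(x,y)
    h=cv2.cvtColor(c["im"],cv2.COLOR_RGB2HSV);b=(h[...,0]>15)&(h[...,0]<32)&(h[...,1]>90)&(h[...,2]>60)&(r_<15)
    w=(c["im"].min(2)>150)&(r_<15)
    N,l,st,ce=cv2.connectedComponentsWithStats(b.astype(np.uint8));big=sorted(range(1,N),key=lambda i:-st[i,4])[:2]
    A=np.stack([x[w|b],y[w|b]],1).astype(np.float32);(cx,cy),R_=cv2.minEnclosingCircle(A)
    C=[(x[l==i].mean(),y[l==i].mean()) for i in big];dd=np.subtract(C[1],C[0])
    print(f,"R",R_,"c",cx,cy,"white ang",np.degrees(np.arctan2(y[w].mean()-cy,x[w].mean()-cx)),"halves",st[big,4],"slot dir",(np.degrees(np.arctan2(dd[1],dd[0]))+90)%180)
E
```

```text
w3 R 13.514650344848633 c -0.9282468557357788 3.2848312854766846 white ang 41.91814381874622 halves [257 252] slot dir 48.80942417869582Traceback (most recent call last):
  File "<stdin>", line 9, in <module>
IndexError: list index out of range
```

```bash
python3 - <<'E'
from h import *
px,py,n=panel()
for f in("w13","w14"):
    c=load(f);u,v=np.meshgrid(np.arange(560.),np.arange(420.));P=onplane(c,u,v,Q+7*n,n);d=P-np.array([541.5,-72.5,87]);x,y=d@px,d@py;r_=np.hypot(x,y)
    h=cv2.cvtColor(c["im"],cv2.COLOR_RGB2HSV);b=(h[...,0]>15)&(h[...,0]<32)&(h[...,1]>90)&(h[...,2]>60)&(r_<19)
    w=(c["im"].min(2)>150)&(r_<15);A=np.stack([x[w|b],y[w|b]],1).astype(np.float32);(cx,cy),R_=cv2.minEnclosingCircle(A)
    # dark slot pixels inside rotor
    s=(np.hypot(x-cx,y-cy)<10)&(c["im"].mean(2)<75);X=np.stack([x[s],y[s]],1);e=np.linalg.svd(X-X.mean(0),full_matrices=False)
    print(f,b.sum(),w.sum(),"R",R_,cx,cy,"white",np.degrees(np.arctan2(y[w].mean()-cy,x[w].mean()-cx)),"slot",len(X),e[1],np.degrees(np.arctan2(e[2][0][1],e[2][0][0]))%180,"u,v",u[w].mean(),v[w].mean())
E
```

```text
w13 1116 78 R 16.883928298950195 1.9228190183639526 -0.49992167949676514 white -34.06819787367218 slot 156 [77.56114755 24.23378677] 130.99069214436096 u,v 420.3205128205128 112.62820512820512
w14 1116 83 R 13.430510520935059 -0.2414892017841339 2.4954981803894043 white -41.54989908303176 slot 184 [76.89519293 14.03857271] 134.58603080689866 u,v 225.24096385542168 44.01204819277108
```

Slot at 134.6° in the panel frame, with its white end at about −42° by the orange dot: the selector is at the high stop.

```bash
python3 -c "
from plant import hand_in; print(hand_in())"
```

```text
the job is handed in; nothing more can be done
None
```

The job is handed in at about 21 s of the allowed 67 s, with no verdict returned: by camera the selector is at high with its white end at the orange dot, the orange screwdriver is back upright in its rack hole, and the knob pointer is within about 0.02 rad of the red marker.

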